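# Empty the parts bin and set its marked tab under the drill bit

### The arm

A 6-joint arm with a two-finger parallel gripper is mounted at the origin on the work surface. World frame = base frame: x ahead of the robot, y to its left, z up, the work surface at z = 0. Lengths are in mm, angles in degrees, forces in N, time in s.
With the tool pointing down it reaches from about 350 to 850 mm from the base axis. Payload 8.1 kg.
Tool frame: the origin (TCP) lies midway between the tips of the shut fingers; the grasp point (between the pads) lies 19 mm behind it; z points along the fingers, y is the line along which they close (so a half turn about z gives the same grasp; the last joint's range is limited). The gripper opens to 85 mm and grips with 20 to 120 N. Pads are 22 mm wide; open, the fingers measure 114 mm over their backs; the gripper's body (76 mm by 85 mm) begins 54 mm behind the grasp point. The pads swing forward as they close: fully open they stand 13 mm farther back than shut.
Start: joints at [62.659, 7.471, 85.268, -0, 87.261, -4.893], TCP at [229.091, 554.547, 231.292] pointing down, gripper open.
Joint ranges: [-169.43, 169.43], [-51.17, 129.36], [1.28, 143.12], [-76.62, 256.62], [0, 156.53], [-152.29, 152.29]. Speed limits (degrees/s): [136.94, 136.94, 159.86, 180, 180, 180].

### API

Orientations are given as [roll, pitch, yaw] about the fixed x, y, z axes, in that order (R = Rz(yaw) Ry(pitch) Rx(roll)).
In Python, from bench import sensors, optics, r gives the robot as it stands.
- The arm moves only by the tool apply_moves, never from a script. Its argument "targets" is a list of rows, each a list of 7 numbers: the shift along the tool's x, y, z in mm, then the turn, a rotation vector about the tool's x, y, z in rad, then the closure, from 0 (fully open) to 1 (shut). In form: [[x, y, z, wx, wy, wz, claw], ...]. A call has 1 to 20 rows; each row shifts and turns the commanded pose from where the row before left it, along the tool's axes as they then stand; what a row does not reach is not made up. A row lasts 1/8 s, in which the tool goes at most 62.5 mm and 10.7 degrees, less where a joint would pass 70% of its speed; a pose out of reach is approached as far as the arm can. A call is refused whole if a number of a shift passes 62.5 or a number of a turn 0.188, either way. A call with a gripper value outside its range is refused whole. The fingers move at their own pace and stop on an object; "force" is the grip in N (left out, the last holds). Time passes only in rows, so rows that do not move let the fingers close. It gives the time, the measured TCP pose, the force, the opening and the grip force at its end, in the units of the state.
- sensors.sense(): the state, without advancing time (a new reading comes with each control period).
- optics.snapshot(name): name is "scene" or "side" or "wrist"; returns the picture (480x640x3 uint8, red, green, blue); there is no depth.
- optics.get_calibration(name): a dict with "camera_matrix" (3x3 intrinsics, pixels), "pose" (4x4, takes a point from camera to world coordinates). Camera axes: x right, y down, z forward; pixel columns grow to the right and rows downward; lengths in mm; the calibration is good to about 2 mm. A picture is of the moment at which its call begins: read the wrist's pose just before it. get_calibration takes no time and is no camera call; for the wrist camera it gives the pose at the moment of the call.
- r.hand_in(): hands the job in; it is judged then, once.
The state is a dict: "time": time; "joint_pos": joint angles; "qd": joint speeds; "joint_efforts": joint torques, N m; "tool_pos": TCP position; "tcp_rot": TCP orientation; "ft_force": force on the tool from outside, world axes, zero at the start; "wrist_torque": the same for the moment, N m; "finger_gap": finger opening in mm; "grip_force": force on a finger pad.
Only numpy, scipy, OpenCV 4.12 (cv2) and the standard library are available. Lean on these libraries where they do the work, as an engineer would, in place of code of your own. Each camera call takes 0.05 s, during which the arm holds its last target. There are 200 camera calls.

### The job

Tip the aluminium parts bin over the green tray so that all four lead sinkers go into the tray, then stand the empty bin upright and flat on the deck of the drill stand, with its tab still clear of the bit. From there slide it along the deck until the red spot on the tab is right under the point of the drill bit, and let go. Do not touch the bit, and leave the other things on the bench and on the deck where they are.

Things in the scene. Friction and masses are not known exactly. Their poses are not given: they have to be found in the camera images.
- bin: the work: aluminium parts bin, 45 mm high, on a flat foot 150 x 50 x 4 mm, 0.2 kg. Origin under the foot, z up; the foot spans x = -65 to +85, y = -25 to +25 mm. The bin takes up x = -65 to +30: upright back wall at +30, two flat upright cheeks 50 mm apart outside (y = -25, +25; the sides to grip), sheet 3 mm. The bare foot from x = +30 to +85 is the tab to be drilled
- lip (a point): middle of the bin's pouring lip, x = -65, y = 0, z = 45 mm in the bin's frame; a chute slopes up to it at 41 degrees from the bin's floor at x = -18 mm: the pieces pour out over it, towards the bin's -x
- mark (a point): centre of the red spot, 10 mm across, on top of the bin's tab: x = +72, y = 0, z = 4 mm in the bin's frame
- sinker0: dark lead ball sinker, 18 mm across, 30 g, loose in the bin at the start; origin at its centre
- sinker1: dark lead ball sinker, 18 mm across, 30 g, loose in the bin at the start; origin at its centre
- sinker2: dark lead ball sinker, 18 mm across, 30 g, loose in the bin at the start; origin at its centre
- sinker3: dark lead ball sinker, 18 mm across, 30 g, loose in the bin at the start; origin at its centre
- tray: green open tray, 150 (x) x 120 (y) x 35 mm high, walls and floor 4 to 5 mm, fixed to the bench; origin under its centre
- stand: blue drill stand, fixed, holding a black hand drill upright over its deck. Origin on the bench right under the bit; x points to its column, which is 28 mm thick, at x = +130 mm, 380 mm high. The drill is on the z axis: 24 mm across at 78 mm above the bench, 50 mm across from 135 up to 300 mm; clamp 64 mm across at 170 to 200 mm, with a 30 mm arm to the column
- deck (a point): point on top of the stand's deck right under the bit, 20 mm above the bench; axes as the stand's. The deck is the flat base that the work slides on: x = -175 to +170 mm, y = -80 to +80 mm
- bit_tip (a point): point of the drill bit, 34 mm above the bench, 14 mm above the deck, on the stand's axis
- bit: brass-coloured drill bit, 4 mm thick and 28 mm long, pointing down, with its collet (14 mm across, 62 to 78 mm above the bench); fixed; origin as the stand's
- varnish: bystander: amber bottle, 48 mm across, 100 mm high; origin under its centre
- oilcan: bystander: red can, 54 mm across, 110 mm high; origin under its centre
- beadjar: bystander: green glass jar, 48 mm across, 60 mm high; origin under its centre
- spool: bystander: orange line spool standing on end, 52 mm across, 40 mm high; origin under its centre
- bittin: bystander: small brass tin of bits, 30 mm across, 28 mm high, standing on the stand's deck beside the bit; origin under its centre
- screwdriver: bystander: screwdriver with yellow handle lying on the bench, 160 mm long, along its x
- paintpot: bystander: blue pot with steel lid, 44 mm across, 55 mm high; origin under its centre
There are look-alikes about, which are no part of the job. Of the things shaped like the tray, the green one is meant.

How it is judged:
By the outcome, as a careful person would: the job done as asked, in the order asked, and still so for the second after the job is handed in, with the robot touching nothing.
It also fails if it takes over 72 s, if anything falls off the work surface, if the arm or the gripper's body presses on something with over 40 N, if the wrist force passes 120 N, or if a joint passes its speed limit or range.

## Working session

There is one attempt and no reset: what is moved stays moved. The work goes in short steps, Python scripts to look and compute and a tool call to move; the robot and the scene stay as the last step left them, time stands still between calls to the robot, and variables do not carry over. Pictures are saved under pics/ and viewed, at most 10 in all, crops included, and the job is handed in when it is done.

Besides the shell and the picture viewer there is one more tool, called after "Emit:" by a JSON object that holds its "fn" and its "kwargs", one argument or row to a line. apply_moves: Moves the arm, as the interface text tells. Its arguments: {"type":"object","properties":{"targets":{"type":"array"},"force":{"type":"number"}},"required":["targets"]}

```bash
ls; mkdir -p pics; cat > h.py <<'E'
import numpy as np, cv2
from bench import sensors, optics, r
from scipy.spatial.transform import Rotation as Rn
def cal(n):
    c=optics.get_calibration(n); return np.array(c["camera_matrix"]),np.array(c["pose"])
def px2w(n,u,v,z,c=None):
    K,P=c or cal(n); d=P[:3,:3]@np.linalg.solve(K,[u,v,1]); o=P[:3,3]
    return o+d*(z-o[2])/d[2]
def w2px(n,p,c=None):
    K,P=c or cal(n); q=K@(P[:3,:3].T@(np.array(p,float)-P[:3,3])); return q[:2]/q[2]
def save(n,f):
    im=optics.snapshot(n); cv2.imwrite('pics/'+f,im[:,:,::-1]); return im
E
python3 - <<'E'
from h import *
print(sensors.sense())
for n in("scene","side","wrist"):
    print(n,cal(n)); save(n,n+'0.png')
E
```

```text
pics
{'time': 0.0, 'joint_pos': array([ 6.26586619e+01,  7.51573702e+00,  8.53285565e+01,  3.92269048e-04,
        8.72601233e+01, -4.89379405e+00]), 'qd': array([ 0.11559366,  0.01116112, -0.00059277, -0.06818084,  0.03440075,
       -0.02917934]), 'joint_efforts': array([-4.03446566e-04, -5.69395959e+01, -5.00553310e+01, -4.05856144e-04,
        1.49667822e-02, -1.93763401e-05]), 'tool_pos': array([228.84005347, 554.06741145, 230.24478474]), 'tcp_rot': array([-1.79895997e+02, -9.29805327e-03,  1.57552428e+02]), 'ft_force': array([ 0.1451671 , -0.5868385 ,  0.06647343]), 'wrist_torque': array([0.00127012, 0.01073595, 0.03296341]), 'grip_force': 0.0, 'finger_gap': 85.55179362807843}
scene (array([[456.9143904 ,   0.        , 325.18298853],
       [  0.        , 456.9143904 , 243.75915618],
       [  0.        ,   0.        ,   1.        ]]), array([[-7.75316596e-01,  3.69386635e-01, -5.12286727e-01,
         1.08930435e+03],
       [ 6.31570866e-01,  4.55453637e-01, -6.27439420e-01,
         6.37368055e+02],
       [ 1.55511681e-03, -8.10009567e-01, -5.86414600e-01,
         6.517820
[... 402 characters left out ...]
       -8.26149869e+02],
       [-2.21782060e-02, -8.70746310e-01, -4.91232115e-01,
         6.83185647e+02],
       [ 0.00000000e+00,  0.00000000e+00,  0.00000000e+00,
         1.00000000e+00]]))
wrist (array([[347.90423052,   0.        , 318.41118164],
       [  0.        , 347.90423052, 240.84334119],
       [  0.        ,   0.        ,   1.        ]]), array([[ 3.82919414e-01,  8.73726934e-01,  2.99956609e-01,
         1.51654094e+02],
       [ 9.23781256e-01, -3.61834982e-01, -1.25314151e-01,
         5.85295461e+02],
       [-9.55554447e-04,  3.25079514e-01, -9.45686204e-01,
         3.72423078e+02],
       [ 0.00000000e+00,  0.00000000e+00,  0.00000000e+00,
         1.00000000e+00]]))
```

View pics/scene0.png

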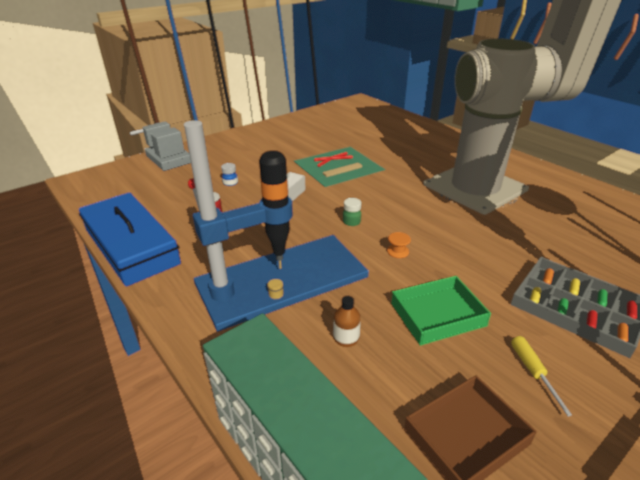

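View pics/side0.png

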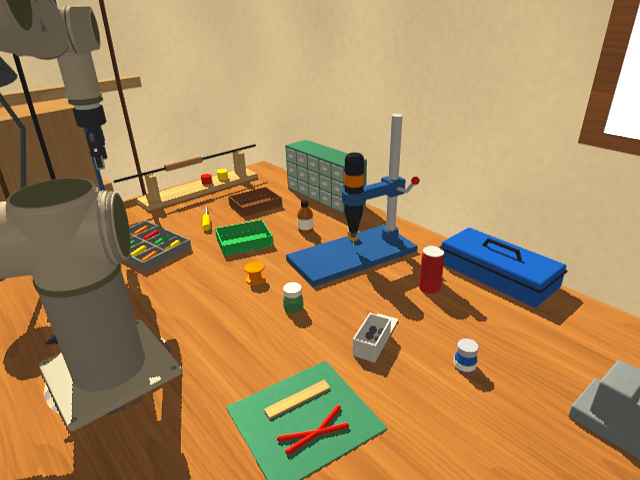

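The side view shows the bin at (373,337), holding dark sinkers, with its tab to the upper right at (393,322). The green tray is at (245,238), and the brown look-alike tray at (255,202) isn't part of the job. The deck is at (350,255) and the bit at (353,238). Bin-like candidates are the grey bin (373,337), the toolbox (505,265) and the sorter box (155,245). Only the grey bin has a tab and sinkers, so I'll check it in an enlarged crop.

```bash
python3 - <<'E'
import cv2,numpy as np
s=cv2.imread('pics/side0.png');c=cv2.imread('pics/scene0.png')
a=cv2.resize(s[300:370,340:410],None,fx=8,fy=8,interpolation=3)   # bin 560x560
cv2.imwrite('pics/c1.png',a)
b=cv2.resize(s[215:290,210:420],(798,285),interpolation=3) #x3.8
d=cv2.resize(c[230:350,190:500],(798,309),interpolation=3) #x2.574
cv2.imwrite('pics/c2.png',np.vstack([b,d]))
E
```

```text
(no output)
```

View pics/c1.png

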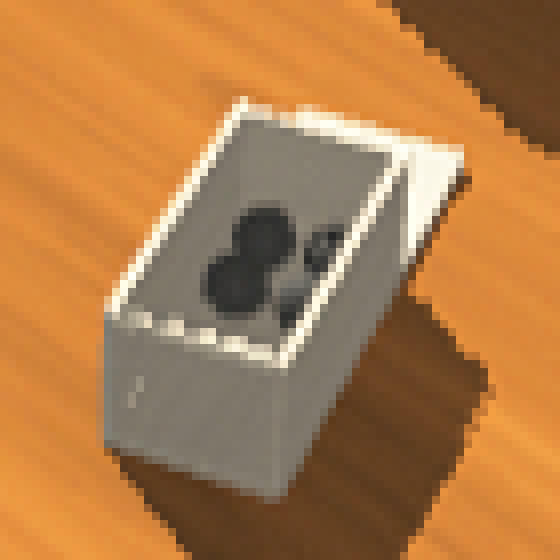

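View pics/c2.png

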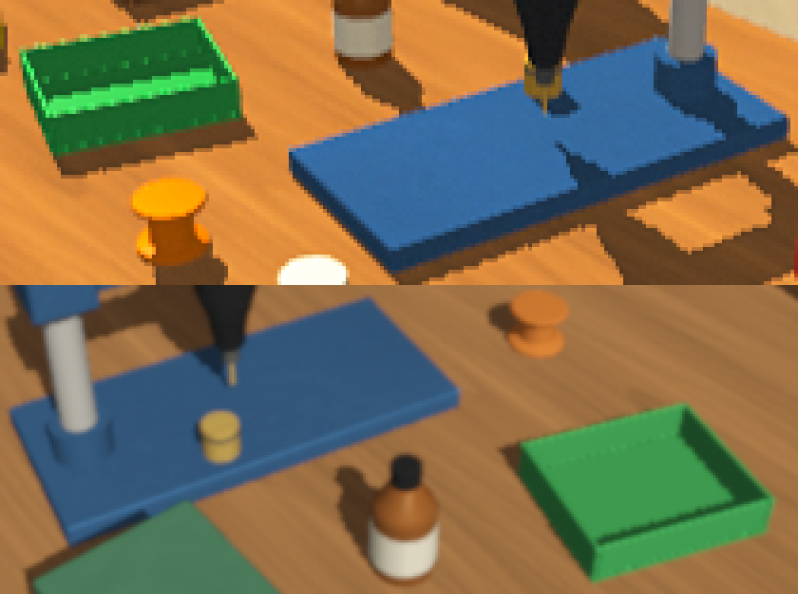

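The crop confirms the bin holds all four sinkers. Its rim corners (side image, z=45) are at crop pixels (107,312), (283,362), (405,152) and (243,103). The bit tip is at side (353.9,244.5) and scene (280.5,268.8). Next I fit the poses.

```bash
python3 - <<'E'
from h import *
from scipy.optimize import least_squares
C={n:cal(n) for n in("scene","side")}
A=lambda x,y:(340+x/8-.5,300+y/8-.5)
B=lambda x,y:(210+x/3.8-.4,215+y/3.8-.4)
D=lambda x,y:(190+x/2.574-.3,230+(y-285)/2.574-.3)
def fit(obs,x0):
    def f(p):
        c,s=np.cos(p[2]),np.sin(p[2]); o=[]
        for n,(X,Y,Z),uv in obs:
            w=(p[0]+c*X-s*Y,p[1]+s*X+c*Y,Z); o+=list(w2px(n,w,C[n])-uv)
        return o
    best=min((least_squares(f,[*x0,a]) for a in np.arange(0,6.28,.7)),key=lambda q:q.cost)
    p=best.x; return p[:2].round(1),np.degrees(p[2])%360,np.round(best.fun,1)
for n in C: pass
b0=px2w("side",*A(245,240),45,C["side"]);print(b0)
# bin: -x lip is near camera; looking along +x (lip->back) left is +y
print("bin",fit([("side",(-65,25,45),A(107,312)),("side",(-65,-25,45),A(283,362)),("side",(30,-25,45),A(405,152)),("side",(30,25,45),A(243,103)),
 ("side",(-65,25,0),A(106,450)),("side",(-65,-25,0),A(277,500)),("side",(85,-25,4),A(463,150))],b0[:2]))
t0=px2w("side",*B(547,112),34,C["side"]);print(t0,px2w("scene",*D(233,386),34,C["scene"]))
print("stand",fit([("side",(0,0,34),B(546,114)),("scene",(0,0,34),D(233,386)),
 ("side",(-175,80,20),B(290,152)),("side",(-175,-80,20),B(392,250)),("side",(170,-80,20),B(787,120)),
 ("scene",(-175,-80,20),D(372,299)),("scene",(-175,80,20),D(458,393)),("scene",(170,80,20),D(70,528)),("scene",(170,-80,20),D(12,410))],t0[:2]))
r0=px2w("scene",*D(645,480),35,C["scene"]);print(r0)
ts=[px2w("scene",*D(*q),35,C["scene"])[:2].round(1) for q in((522,443),(688,405),(772,498),(595,553))]
print("tray corners",ts,[px2w("side",*B(*q),35,C["side"])[:2].round(1) for q in((22,50),(200,20),(238,90),(52,122))])
for nm,n,uv,z in(("tin","scene",D(220,425),28),("spool","scene",D(540,305),40),("varn","scene",D(404,560),10),("beadjar","side",(292,290),60),("paintpot","side",(467,345),55),("oil","side",(432,252),110),("scrd","scene",(530,357),10)):
    print(nm,px2w(n,*uv,z,C[n]).round(0))
E
```

```text
[ 444.92837054 -307.80050857   45.        ]
bin (array([ 467.5, -300.5]), np.float64(23.092999575207457), array([-0.5, -0.1,  0.6,  0.6,  0.6, -0.3, -0.8, -0.1, -0.6, -0.8,  0.5,
        0.1,  0.1,  0.4]))
[688.13974535  -9.3976441   34.        ] [682.50705249 -12.99084454  34.        ]
stand (array([682.4, -11.6]), np.float64(349.14906949968116), array([-0.7,  0.4,  0.4,  0.3, -1.3, -0.7, -0.4,  0.6,  1. , -0.8, -0.5,
       -1.2,  1.9, -1. , -1.3,  1.3, -1.4, -1. ]))
[505.94763681 276.52223394  35.        ]
tray corners [array([547.8, 188.9]), array([409.4, 241.8]), array([448. , 348.3]), array([591.6, 302.1])] [array([449.8, 349.5]), array([585.7, 295.5]), array([538.1, 175.2]), array([407. , 229.9])]
tin [715.  15.  28.]
spool [405.  72.  40.]
varn [684. 205.  10.]
beadjar [ 399. -100.   60.]
paintpot [ 543. -476.   55.]
oil [ 704. -261.  110.]
scrd [462. 448.  10.]
```

```bash
cat >> h.py <<'E'
import json
def plan(pos,rot,n,claw,src=None):
    """rows from the measured pose (or src=(pos,R)) to pos/rot (3x3) in n rows"""
    s=sensors.sense(); open('log.jsonl','a').write(json.dumps([list(s['joint_pos']),list(s['tool_pos']),list(s['tcp_rot'])])+'\n')
    p0,R0=src or (s['tool_pos'],Rn.from_euler('xyz',s['tcp_rot'],degrees=True))
    R1=Rn.from_matrix(rot); w=(R0.inv()*R1).as_rotvec()/n; d=(np.array(pos)-p0)/n; R=R0; rows=[]
    for i in range(n):
        rows.append([*(round(float(x),1) for x in R.inv().apply(d)),*(round(float(x),4) for x in w),claw]); R=R*Rn.from_rotvec(w)
    print(json.dumps(rows)); print('max',np.abs(rows).max(0).round(3)); return pos,R1
def toolrot(yaw,tilt):
    """hold: bin at this yaw, bin +x; tool x = bin -x; tool pitched so that lip side goes down by tilt"""
    B=Rn.from_euler('zy',[0,0]); b=Rn.from_euler('ZY',[yaw,-tilt],degrees=True)
    return (b*Rn.from_matrix(np.array([[-1,0,0],[0,1,0],[0,0,-1]]).T)).as_matrix()
E
python3 - <<'E'
from h import *
plan((480,60,330),toolrot(0,20),16,0)
E
```

```text
[[-26.3, -22.6, -6.2, -0.0044, -0.0216, -0.0242, 0], [-25.9, -23.2, -5.7, -0.0044, -0.0216, -0.0242, 0], [-25.4, -23.8, -5.3, -0.0044, -0.0216, -0.0242, 0], [-24.9, -24.4, -4.8, -0.0044, -0.0216, -0.0242, 0], [-24.5, -24.9, -4.4, -0.0044, -0.0216, -0.0242, 0], [-23.9, -25.5, -4.0, -0.0044, -0.0216, -0.0242, 0], [-23.4, -26.1, -3.6, -0.0044, -0.0216, -0.0242, 0], [-22.8, -26.6, -3.2, -0.0044, -0.0216, -0.0242, 0], [-22.2, -27.1, -2.9, -0.0044, -0.0216, -0.0242, 0], [-21.6, -27.7, -2.5, -0.0044, -0.0216, -0.0242, 0], [-21.0, -28.2, -2.2, -0.0044, -0.0216, -0.0242, 0], [-20.4, -28.7, -1.8, -0.0044, -0.0216, -0.0242, 0], [-19.7, -29.1, -1.5, -0.0044, -0.0216, -0.0242, 0], [-19.0, -29.6, -1.2, -0.0044, -0.0216, -0.0242, 0], [-18.3, -30.0, -1.0, -0.0044, -0.0216, -0.0242, 0], [-17.6, -30.5, -0.7, -0.0044, -0.0216, -0.0242, 0]]
max [2.63e+01 3.05e+01 6.20e+00 4.00e-03 2.20e-02 2.40e-02 0.00e+00]
```

Emit:
{"fn": "apply_moves", "kwargs": {
  "targets": [
    [-26.3, -22.6, -6.2, -0.004, -0.022, -0.024, 0],
    [-25.9, -23.2, -5.7, -0.004, -0.022, -0.024, 0],
    [-25.4, -23.8, -5.3, -0.004, -0.022, -0.024, 0],
    [-24.9, -24.4, -4.8, -0.004, -0.022, -0.024, 0],
    [-24.5, -24.9, -4.4, -0.004, -0.022, -0.024, 0],
    [-23.9, -25.5, -4, -0.004, -0.022, -0.024, 0],
    [-23.4, -26.1, -3.6, -0.004, -0.022, -0.024, 0],
    [-22.8, -26.6, -3.2, -0.004, -0.022, -0.024, 0],
    [-22.2, -27.1, -2.9, -0.004, -0.022, -0.024, 0],
    [-21.6, -27.7, -2.5, -0.004, -0.022, -0.024, 0],
    [-21, -28.2, -2.2, -0.004, -0.022, -0.024, 0],
    [-20.4, -28.7, -1.8, -0.004, -0.022, -0.024, 0],
    [-19.7, -29.1, -1.5, -0.004, -0.022, -0.024, 0],
    [-19, -29.6, -1.2, -0.004, -0.022, -0.024, 0],
    [-18.3, -30, -1, -0.004, -0.022, -0.024, 0],
    [-17.6, -30.5, -0.7, -0.004, -0.022, -0.024, 0]
  ]
}}

```text
time: 2.15
tool_pos: [478.9, 58.8, 332.5]
tcp_rot: [-179.7, 20.4, 179.9]
ft_force: [-0.0, 0.3, -1.0]
finger_gap: 85.4
grip_force: 0.0
```

```bash
python3 - <<'E'
from h import *
s=sensors.sense(); print(s['time'],s['joint_pos'].round(2),s['tool_pos'].round(1),s['tcp_rot'].round(2))
plan((420,-270,260),toolrot(23,5),14,0)
E
```

```text
2.15 [  1.61 -33.09 111.89  -0.93  80.81 -88.25] [478.9  58.8 332.5] [-179.68   20.41  179.9 ]
[[5.7, -23.5, 3.5, -0.0067, 0.0189, -0.0282, 0], [6.3, -23.3, 3.5, -0.0067, 0.0189, -0.0282, 0], [6.9, -23.2, 3.5, -0.0067, 0.0189, -0.0282, 0], [7.5, -23.0, 3.4, -0.0067, 0.0189, -0.0282, 0], [8.1, -22.8, 3.4, -0.0067, 0.0189, -0.0282, 0], [8.6, -22.6, 3.4, -0.0067, 0.0189, -0.0282, 0], [9.2, -22.3, 3.4, -0.0067, 0.0189, -0.0282, 0], [9.8, -22.1, 3.5, -0.0067, 0.0189, -0.0282, 0], [10.3, -21.8, 3.5, -0.0067, 0.0189, -0.0282, 0], [10.9, -21.6, 3.6, -0.0067, 0.0189, -0.0282, 0], [11.4, -21.3, 3.6, -0.0067, 0.0189, -0.0282, 0], [11.9, -21.0, 3.7, -0.0067, 0.0189, -0.0282, 0], [12.5, -20.7, 3.8, -0.0067, 0.0189, -0.0282, 0], [13.0, -20.3, 3.9, -0.0067, 0.0189, -0.0282, 0]]
max [1.30e+01 2.35e+01 3.90e+00 7.00e-03 1.90e-02 2.80e-02 0.00e+00]
```

Emit:
{"fn": "apply_moves", "kwargs": {
  "targets": [
    [5.7, -23.5, 3.5, -0.007, 0.019, -0.028, 0],
    [6.3, -23.3, 3.5, -0.007, 0.019, -0.028, 0],
    [6.9, -23.2, 3.5, -0.007, 0.019, -0.028, 0],
    [7.5, -23, 3.4, -0.007, 0.019, -0.028, 0],
    [8.1, -22.8, 3.4, -0.007, 0.019, -0.028, 0],
    [8.6, -22.6, 3.4, -0.007, 0.019, -0.028, 0],
    [9.2, -22.3, 3.4, -0.007, 0.019, -0.028, 0],
    [9.8, -22.1, 3.5, -0.007, 0.019, -0.028, 0],
    [10.3, -21.8, 3.5, -0.007, 0.019, -0.028, 0],
    [10.9, -21.6, 3.6, -0.007, 0.019, -0.028, 0],
    [11.4, -21.3, 3.6, -0.007, 0.019, -0.028, 0],
    [11.9, -21, 3.7, -0.007, 0.019, -0.028, 0],
    [12.5, -20.7, 3.8, -0.007, 0.019, -0.028, 0],
    [13, -20.3, 3.9, -0.007, 0.019, -0.028, 0],
    [0, 0, 0, 0, 0, 0, 0]
  ]
}}

```text
time: 4.03
tool_pos: [425.5, -261.0, 259.2]
tcp_rot: [179.8, 4.3, -158.1]
ft_force: [-0.3, 0.5, 0.4]
finger_gap: 85.5
grip_force: 0.0
```

```bash
cat >> h.py <<'E'
def fk(q,p):
    """q deg, p=[a1,d1,a2,a3,d4,L] -> pos,R(Rotation)"""
    q=np.radians(q); a1,d1,a2,a3,d4,L=p
    R=Rn.from_euler('z',q[0]); t=np.array([0,0,d1])+R.apply([a1,0,0])
    R=R*Rn.from_euler('y',q[1]); t=t+R.apply([0,0,a2])
    R=R*Rn.from_euler('y',q[2]); t=t+R.apply([a3*-1,0,d4])   # z of frame = forearm
    R=R*Rn.from_euler('z',SG[0]*q[3])*Rn.from_euler('y',q[4])*Rn.from_euler('z',SG[1]*q[5])*Rn.from_euler('z',SG[2])
    return t+R.apply([0,0,L]),R
SG=[1,1,np.pi/2]
E
python3 - <<'E'
from h import *
import h
from scipy.optimize import least_squares
import itertools
s=sensors.sense(); print(s['time'],s['joint_pos'].round(2),s['tool_pos'].round(1),s['tcp_rot'].round(2))
save("wrist","w1.png"); save("side","s1.png")
D=[json.loads(l) for l in open('log.jsonl')]+[[list(s['joint_pos']),list(s['tool_pos']),list(s['tcp_rot'])]]
for sg in itertools.product((1,-1),(1,-1),(0,np.pi/2,np.pi,-np.pi/2)):
    h.SG[:]=sg
    e=max(np.degrees((fk(q,[0]*6)[1].inv()*Rn.from_euler('xyz',r_,degrees=True)).magnitude()) for q,_,r_ in D)
    if e<5: print(sg,e)
f=lambda p:np.concatenate([fk(q,p)[0]-np.array(t) for q,t,_ in D]+[(np.array(p)-[50,400,400,0,400,250])*.01])
for _ in (0,): 
    z=least_squares(f,[50,400,400,0,400,250]); print(z.x.round(1),z.fun.round(1))
E
```

```text
4.025 [ -40.28  -11.34  100.87    3.9    88.59 -152.23] [ 425.5 -261.   259.2] [ 179.85    4.33 -158.09]
(1, 1, 1.5707963267948966) 3.268316456443108e-14
[ -215.   1329.2   645.4 -2448.2   845.3  -745.1] [ 44.  -26.3  -3.1  -1.  -57.3  -1.6 -12.  -23.1   4.7  -2.6   9.3   2.5
 -24.5   4.5 -10. ]
```

```bash
sed -i 's/a1,d1,a2,a3,d4,L=p/a1,d1,a2,a3,d4,L,e=p/; s/R.apply(\[a1,0,0\])/R.apply([a1,e,0])/' h.py
cat > kfit.py <<'E'
from h import *
from scipy.optimize import least_squares
s=sensors.sense()
D=[json.loads(l) for l in open('log.jsonl')]+[[list(s['joint_pos']),list(s['tool_pos']),list(s['tcp_rot'])]]
p0=np.array([0,330,400,0,400,250,50.])
f=lambda p:np.concatenate([fk(q,p)[0]-np.array(t) for q,t,_ in D]+[(np.array(p)-p0)*.01])
z=least_squares(f,p0); print(z.x.round(1),np.abs(z.fun).max().round(2)); np.save('kp.npy',z.x)
E
python3 kfit.py
```

```text
[  1.1 315.5 367.8 -56.9 552.2 365.7  51.2] 1.52
```

View pics/w1.png

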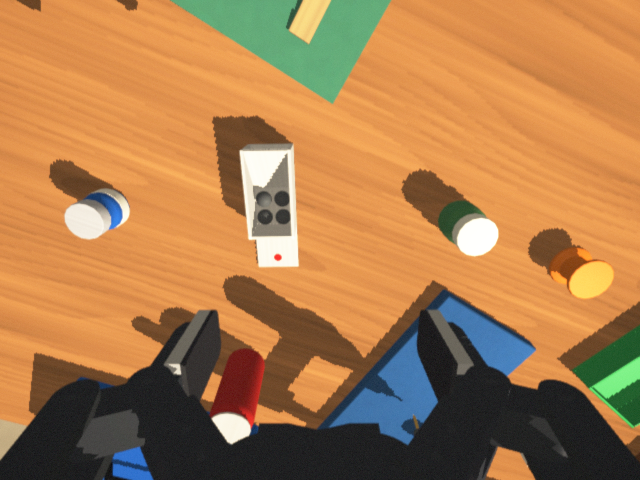

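The wrist picture shows the bin with its lip end up and its red spot at (278,257). The four sinkers sit around (273,207), and the rim corners are near (241,151), (294,145), (297,235) and (248,239). From this I refine the bin pose.

```bash
cat >> h.py <<'E'
KP=np.load('kp.npy') if __import__('os').path.exists('kp.npy') else None
LIM=np.array([[-169.43,169.43],[-51.17,129.36],[1.28,143.12],[-76.62,256.62],[0,156.53],[-152.29,152.29]])
def toolrot2(yaw,tilt): return toolrot(yaw,tilt)@np.diag([-1,-1,1.])  # camera towards bin +x
def ik(pos,R,q0):
    from scipy.optimize import least_squares
    R=Rn.from_matrix(R)
    def f(q):
        t,r_=fk(q,KP); return np.concatenate([(t-pos)/10,np.degrees((r_.inv()*R).as_rotvec())])
    z=least_squares(f,np.clip(q0,LIM[:,0]+.01,LIM[:,1]-.01),bounds=(LIM[:,0],LIM[:,1])); return z.x,np.abs(z.fun).max()
E
python3 - <<'E'
from h import *
from scipy.optimize import least_squares
C={n:cal(n) for n in("wrist","side")}
A=lambda x,y:(340+x/8-.5,300+y/8-.5)
ob=[("wrist",(72,0,4),(278,257)),("wrist",(-65,25,45),(294.5,144.5)),("wrist",(-65,-25,45),(240.5,151)),("wrist",(30,-25,45),(247,239)),("wrist",(30,25,45),(298,234)),("wrist",(85,25,4),(298,266)),("wrist",(85,-25,4),(259,268))]
sd=[("side",(-65,25,45),A(107,312)),("side",(-65,-25,45),A(283,362)),("side",(30,-25,45),A(405,152)),("side",(30,25,45),A(243,103))]
for swap in (1,-1):
  for obs in (ob,ob+sd):
    def f(p):
        c,s=np.cos(p[2]),np.sin(p[2])
        return np.concatenate([w2px(n,(p[0]+c*X-s*Y*swap,p[1]+s*X+c*Y*swap,Z),C[n])-uv for n,(X,Y,Z),uv in obs])
    z=least_squares(f,[467,-300,.4]); print(swap,z.x[:2],np.degrees(z.x[2]),z.fun.round(1))
s=sensors.sense(); q=s['joint_pos']
def show(n,pos,R,q0):
    x,e=ik(np.array(pos),R,q0); print(n,x.round(1),round(e,2)); return x
b=show('bin',(464,-301,90),toolrot2(23,0),[-38,10,95,0,85,30])
for yaw in (28,-30,-62,-90,70,118):
  for T in (60,75,90):
   R=toolrot2(yaw,T); g=np.array([497,266,120.])
   for q0 in ([23,-20,115,0,20,-90+yaw-28],[23,10,100,90,60,0],[23,10,100,-70,60,0],[30,0,110,180,60,0]):
    x,e=ik(g,R,q0)
    if e<1: print(yaw,T,x.round(1)); break
E
```

```text
1 [ 465.76655181 -298.83719406] 22.514399684171742 [ 0.6 -1.2 -2.5  3.7  0.7 -2.2  2.7 -1.2 -2.5  3.3  1.  -1.1  0.4 -2.7]
1 [ 466.06165394 -299.10283444] 22.646795864953425 [ 0.5 -1.1 -3.   3.9  0.2 -1.9  2.5 -1.  -2.7  3.4  0.9 -1.1  0.3 -2.6
 -1.6 -0.2 -0.7  0.6 -0.2 -0.2 -1.6 -0.1]
-1 [ 467.01183217 -298.25071581] 21.90912555836247 [  0.1  -0.2 -52.5   5.5  52.3  -1.1  48.4  -0.3 -48.4   4.7 -39.2   0.1
  39.4  -2. ]
-1 [ 467.25879705 -298.30500509] 21.50211502533325 [ -0.4  -0.1 -52.1   5.5  52.7  -0.7  48.    0.  -48.7   4.8 -39.8   0.1
  38.8  -1.7  20.7   6.3 -23.9  -7.2 -21.4  -6.7  20.3   5.7]
bin [-38.3   6.6 101.5  -0.   71.9  28.7] 0.0
-30 60 [  56.2   10.3  116.3  -67.    69.9 -148.6]
-62 60 [  52.9   31.9   88.1  -51.9   93.8 -142. ]
-62 75 [  55.8   42.8   83.2  -61.   102.2 -137.1]
-62 90 [  56.7   54.    78.   -69.9  110.9 -134.2]
-90 60 [  45.7   47.8   64.2  -41.   112.8 -134.6]
-90 75 [  47.6   59.4   55.9  -50.4  122.2 -136.1]
-90 90 [  48.2   70.4   48.7  -61.4  130.6 -140.1]
70 60 [-12.2  -3.  130.3  69.2  66.6 -30.9]
70 75 [-17.6  10.9 129.5  82.1  77.  -49.2]
70 90 [-19.5  28.7 124.4  90.4  89.8 -63.1]
118 60 [ -5.8  31.7  88.4  46.9  99.6 -43.1]
118 75 [ -8.4  42.6  83.5  54.9 108.1 -46.9]
118 90 [ -9.2  53.8  78.3  63.  116.7 -48.7]
```

Emit:
{"fn": "apply_moves", "kwargs": {
  "targets": [
    [0, 0, 5, 0, 0, 0.174, 0],
    [0, 0, 5, 0, 0, 0.174, 0],
    [0, 0, 5, 0, 0, 0.174, 0],
    [0, 0, 5, 0, 0, 0.174, 0],
    [0, 0, 5, 0, 0, 0.174, 0],
    [0, 0, 5, 0, 0, 0.174, 0],
    [0, 0, 5, 0, 0, 0.174, 0],
    [0, 0, 5, 0, 0, 0.174, 0],
    [0, 0, 5, 0, 0, 0.174, 0],
    [0, 0, 5, 0, 0, 0.174, 0],
    [0, 0, 5, 0, 0, 0.174, 0],
    [0, 0, 5, 0, 0, 0.174, 0],
    [0, 0, 5, 0, 0, 0.174, 0],
    [0, 0, 5, 0, 0, 0.174, 0],
    [0, 0, 5, 0, 0, 0.174, 0],
    [0, 0, 5, 0, 0, 0.174, 0],
    [0, 0, 5, 0, 0, 0.174, 0],
    [0, 0, 5, 0, 0, 0.174, 0],
    [0, 0, 0, 0, 0, 0, 0]
  ]
}}

```text
time: 6.5
tool_pos: [431.9, -257.3, 170.4]
tcp_rot: [-180.0, -4.4, 22.6]
ft_force: [-0.2, -0.1, -0.0]
finger_gap: 85.5
grip_force: 0.0
```

```bash
python3 - <<'E'
from h import *
s=sensors.sense(); print(s['time'],s['joint_pos'].round(1))
plan((452.2,-305.3,100),toolrot2(22.8,0),6,0)
E
python3 kfit.py
```

```text
6.5 [-39.5  -8.2 107.4   4.   78.8  27.2]
[[-0.9, 8.7, 11.7, -0.0001, -0.0128, -0.0006, 0], [-0.7, 8.7, 11.7, -0.0001, -0.0128, -0.0006, 0], [-0.6, 8.7, 11.7, -0.0001, -0.0128, -0.0006, 0], [-0.4, 8.7, 11.7, -0.0001, -0.0128, -0.0006, 0], [-0.3, 8.7, 11.7, -0.0001, -0.0128, -0.0006, 0], [-0.1, 8.7, 11.7, -0.0001, -0.0128, -0.0006, 0]]
max [9.00e-01 8.70e+00 1.17e+01 0.00e+00 1.30e-02 1.00e-03 0.00e+00]
[ 2.000e-01  3.178e+02  3.686e+02 -6.200e+01  5.532e+02  3.637e+02
  5.120e+01] 1.53
```

Emit:
{"fn": "apply_moves", "kwargs": {
  "targets": [
    [-0.9, 8.7, 11.7, 0, -0.0128, -0.0006, 0],
    [-0.7, 8.7, 11.7, 0, -0.0128, -0.0006, 0],
    [-0.6, 8.7, 11.7, 0, -0.0128, -0.0006, 0],
    [-0.4, 8.7, 11.7, 0, -0.0128, -0.0006, 0],
    [-0.3, 8.7, 11.7, 0, -0.0128, -0.0006, 0],
    [-0.1, 8.7, 11.7, 0, -0.0128, -0.0006, 0],
    [0, 0, 0, 0, 0, 0, 0]
  ]
}}

```text
time: 7.38
tool_pos: [451.8, -306.0, 98.5]
tcp_rot: [-179.9, 0.1, 22.9]
ft_force: [-0.5, 0.1, 0.6]
finger_gap: 85.4
grip_force: 0.0
```

```bash
python3 - <<'E'
from h import *
s=sensors.sense(); print(s['time'],s['joint_pos'].round(1),s['tool_pos'].round(1),s['tcp_rot'].round(2))
save("wrist","w2.png")
a=np.radians(22.8)
for P in ((-65,25,45),(-65,-25,45),(30,25,45),(30,-25,45),(72,0,4)):
    print(P,w2px("wrist",(466+np.cos(a)*P[0]-np.sin(a)*P[1],-299.5+np.sin(a)*P[0]+np.cos(a)*P[1],P[2])).round(0))
plan((452.2,-305.3,9),toolrot2(22.8,0),8,0)
E
```

```text
7.375 [-39.5   5.3 101.9  -0.   73.   27.7] [ 451.8 -306.    98.5] [-1.7987e+02  1.0000e-01  2.2860e+01]
(-65, 25, 45) [279. 335.]
(-65, -25, 45) [355. 335.]
(30, 25, 45) [272. 192.]
(30, -25, 45) [360. 192.]
(72, 0, 4) [317. 115.]
[[0.1, -0.0, 11.3, -0.0002, 0.0001, 0.0001, 0], [0.1, -0.0, 11.3, -0.0002, 0.0001, 0.0001, 0], [0.1, -0.0, 11.3, -0.0002, 0.0001, 0.0001, 0], [0.1, -0.0, 11.3, -0.0002, 0.0001, 0.0001, 0], [0.1, -0.1, 11.3, -0.0002, 0.0001, 0.0001, 0], [0.1, -0.1, 11.3, -0.0002, 0.0001, 0.0001, 0], [0.1, -0.1, 11.3, -0.0002, 0.0001, 0.0001, 0], [0.1, -0.1, 11.3, -0.0002, 0.0001, 0.0001, 0]]
max [ 0.1  0.1 11.3  0.   0.   0.   0. ]
```

View pics/w2.png

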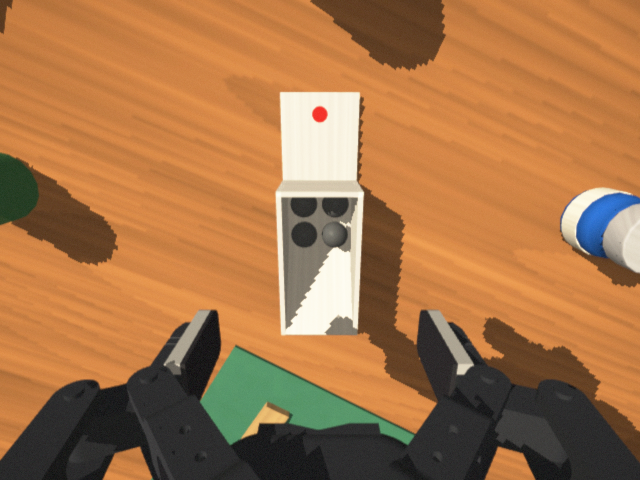

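The wrist view shows the spot at (320,114) and the rim corners at (277,192), (363,192), (281,333) and (358,333). All are within 2–5 px of the prediction, so I descend and grip.

Emit:
{"fn": "apply_moves", "kwargs": {
  "targets": [
    [0, 0.2, 11.3, 0, 0, 0, 0],
    [0, 0.2, 11.3, 0, 0, 0, 0],
    [0, 0.2, 11.3, 0, 0, 0, 0],
    [0, 0.2, 11.3, 0, 0, 0, 0],
    [0, 0.2, 11.3, 0, 0, 0, 0],
    [0, 0.2, 11.3, 0, 0, 0, 0],
    [0, 0, 11, 0, 0, 0, 0],
    [0, 0, 10, 0, 0, 0, 0.3],
    [0, 0, 0, 0, 0, 0, 0.6],
    [0, 0, 0, 0, 0, 0, 1],
    [0, 0, 0, 0, 0, 0, 1],
    [0, 0, 0, 0, 0, 0, 1],
    [0, 0, 0, 0, 0, 0, 1],
    [0, 0, 0, 0, 0, 0, 1]
  ],
  "force": 60
}}

```text
time: 9.18
tool_pos: [452.6, -307.2, 11.3]
tcp_rot: [-180.0, 0.0, 22.7]
ft_force: [-0.9, -0.3, -2.8]
finger_gap: 49.1
grip_force: 62.7
```

```bash
cat > pour.py <<'E'
from h import *
s=sensors.sense(); t=s['tool_pos']; print(s['time'],t.round(1),s['tcp_rot'].round(2),s['finger_gap'],s['grip_force'])
# TCP in bin frame (x,z): grasp at gx=-14.5, z=tcp z
tb=np.array([-14.5,0,8.5]); lip=np.array([-65,0,45])
def tcp(lipw,yaw,T): 
    b=Rn.from_euler('ZY',[yaw,-T],degrees=True); return np.array(lipw)+b.apply(tb-lip)
if __name__=='__main__':
  q=s['joint_pos']
  for yaw in (70,80,90,100):
    d=np.array([np.cos(np.radians(yaw)),np.sin(np.radians(yaw)),0]); x=q.copy()
    x=np.array([20,0,110,0,70,0.])
    for T in range(0,86,17):
        x,e=ik(tcp(np.array([499,267,0])+15*d+[0,0,90],yaw,T),toolrot2(yaw,T),x); print(yaw,T,x.round(0),round(e,2))
E
python3 pour.py
```

```text
9.175 [ 452.6 -307.2   11.3] [-1.7999e+02  2.0000e-02  2.2720e+01] 49.12961178725908 62.672903537750244
70 0 [27. 18. 92.  0. 70. 47.] 0.0
70 17 [ 20.   8. 104.  15.  58.  33.] 0.0
70 34 [ 12.   1. 115.  38.  51.  11.] 0.0
70 51 [  3.  -0. 123.  63.  54. -16.] 0.0
70 68 [ -5.   7. 127.  83.  65. -39.] 0.0
70 85 [-11.  21. 125.  95.  81. -56.] 0.0
80 0 [28. 17. 93. -0. 69. 38.] 0.0
80 17 [ 20.   8. 104.  17.  60.  23.] 0.0
80 34 [ 11.   4. 112.  38.  57.   1.] 0.0
80 51 [  1.   5. 118.  60.  62. -21.] 0.0
80 68 [ -6.  13. 120.  76.  73. -39.] 0.0
80 85 [-11.  26. 117.  86.  87. -53.] 0.0
90 0 [29. 16. 95.  0. 69. 29.] 0.0
90 17 [ 20.   9. 103.  18.  63.  12.] 0.0
90 34 [ 10.   7. 109.  38.  64.  -7.] 0.0
90 51 [  1.  10. 112.  56.  70. -25.] 0.0
90 68 [ -6.  19. 112.  69.  80. -40.] 0.0
90 85 [-10.  31. 109.  79.  93. -51.] 0.0
100 0 [29. 15. 96.  0. 69. 19.] 0.0
100 17 [ 20.  10. 102.  18.  66.   3.] 0.0
100 34 [ 10.  10. 105.  37.  69. -15.] 0.0
100 51 [  1.  15. 106.  52.  77. -30.] 0.0
100 68 [ -5.  24. 105.  64.  87. -41.] 0.0
100 85 [ -9.  36. 101.  73.  99. -49.] 0.0
```

```bash
sed -i 's/-14.5,0,8.5/-14.5,0,11.0/' pour.py; python3 - <<'E'
from pour import *
a=plan((452.6,-307.2,126),toolrot2(22.7,0),6,1)
g=tcp((498.6,284,160),85,0);print(g)
plan(g,toolrot2(85,0),20,1,src=a)
E
```

```text
9.175 [ 452.6 -307.2   11.3] [-1.7999e+02  2.0000e-02  2.2720e+01] 49.12961178725908 62.672903537750244
[[-0.0, -0.0, -19.1, -0.0, 0.0001, 0.0001, 1], [-0.0, -0.0, -19.1, -0.0, 0.0001, 0.0001, 1], [-0.0, -0.0, -19.1, -0.0, 0.0001, 0.0001, 1], [-0.0, -0.0, -19.1, -0.0, 0.0001, 0.0001, 1], [-0.0, -0.0, -19.1, -0.0, 0.0001, 0.0001, 1], [-0.0, -0.0, -19.1, -0.0, 0.0001, 0.0001, 1]]
max [ 0.   0.  19.1  0.   0.   0.   1. ]
[503.00136501 334.30783225 126.        ]
[[14.7, -28.6, 0.0, 0.0, 0.0, -0.0544, 1], [16.2, -27.8, 0.0, 0.0, 0.0, -0.0544, 1], [17.7, -26.9, 0.0, 0.0, 0.0, -0.0544, 1], [19.2, -25.9, 0.0, 0.0, 0.0, -0.0544, 1], [20.5, -24.8, 0.0, 0.0, 0.0, -0.0544, 1], [21.8, -23.6, 0.0, 0.0, 0.0, -0.0544, 1], [23.1, -22.4, 0.0, 0.0, 0.0, -0.0544, 1], [24.3, -21.1, 0.0, 0.0, 0.0, -0.0544, 1], [25.4, -19.8, 0.0, 0.0, 0.0, -0.0544, 1], [26.4, -18.3, 0.0, 0.0, 0.0, -0.0544, 1], [27.4, -16.9, 0.0, 0.0, 0.0, -0.0544, 1], [28.3, -15.4, 0.0, 0.0, 0.0, -0.0544, 1], [29.1, -13.8, 0.0, 0.0, 0.0, -0.0544, 1], [29.8, -12.2, 0.0, 0.0, 0.0, -0.0544, 1], [30.4, -10.6, 0.0, 0.0, 0.0, -0.0544, 1], [30.9, -8.9, 0.0, 0.0, 0.0, -0.0544, 1], [31.4, -7.2, 0.0, 0.0, 0.0, -0.0544, 1], [31.7, -5.5, 0.0, 0.0, 0.0, -0.0544, 1], [32.0, -3.8, 0.0, 0.0, 0.0, -0.0544, 1], [32.1, -2.0, 0.0, 0.0, 0.0, -0.0544, 1]]
max [32.1   28.6    0.     0.     0.     0.054  1.   ]
```

Emit:
{"fn": "apply_moves", "kwargs": {
  "targets": [
    [0, 0, -10, 0, 0, 0, 1],
    [0, 0, -20, 0, 0, 0, 1],
    [0, 0, -25, 0, 0, 0, 1],
    [0, 0, -25, 0, 0, 0, 1],
    [0, 0, -22, 0, 0, 0, 1],
    [0, 0, -13, 0, 0, 0, 1]
  ]
}}

```text
time: 9.93
tool_pos: [453.3, -307.8, 128.5]
tcp_rot: [179.9, -0.0, 22.7]
ft_force: [-1.0, 0.2, -3.0]
finger_gap: 49.3
grip_force: 62.7
```

Emit:
{"fn": "apply_moves", "kwargs": {
  "targets": [
    [14.7, -28.6, 0, 0, 0, -0.0544, 1],
    [16.2, -27.8, 0, 0, 0, -0.0544, 1],
    [17.7, -26.9, 0, 0, 0, -0.0544, 1],
    [19.2, -25.9, 0, 0, 0, -0.0544, 1],
    [20.5, -24.8, 0, 0, 0, -0.0544, 1],
    [21.8, -23.6, 0, 0, 0, -0.0544, 1],
    [23.1, -22.4, 0, 0, 0, -0.0544, 1],
    [24.3, -21.1, 0, 0, 0, -0.0544, 1],
    [25.4, -19.8, 0, 0, 0, -0.0544, 1],
    [26.4, -18.3, 0, 0, 0, -0.0544, 1],
    [27.4, -16.9, 0, 0, 0, -0.0544, 1],
    [28.3, -15.4, 0, 0, 0, -0.0544, 1],
    [29.1, -13.8, 0, 0, 0, -0.0544, 1],
    [29.8, -12.2, 0, 0, 0, -0.0544, 1],
    [30.4, -10.6, 0, 0, 0, -0.0544, 1],
    [30.9, -8.9, 0, 0, 0, -0.0544, 1],
    [31.4, -7.2, 0, 0, 0, -0.0544, 1],
    [31.7, -5.5, 0, 0, 0, -0.0544, 1],
    [32, -3.8, 0, 0, 0, -0.0544, 1],
    [32.1, -2, 0, 0, 0, -0.0544, 1]
  ]
}}

```text
time: 12.42
tool_pos: [502.4, 335.5, 126.1]
tcp_rot: [-179.9, 0.0, 85.2]
ft_force: [0.2, 0.1, -2.5]
finger_gap: 49.2
grip_force: 63.0
```

```bash
python3 - <<'E'
from pour import *
print(s['joint_pos'].round(1)); save("scene","sc2.png"); save("side","sd2.png")
# verify tray by projection
C=cal("scene")
def seg(T0,T1,z0,z1,n,src):
    rows=[]
    for i in range(1,n+1):
        k=i/n; T=T0+(T1-T0)*k; z=z0+(z1-z0)*k
        p,R=tcp((498.6,284,z),85,T),Rn.from_matrix(toolrot2(85,T))
        rows.append([*(round(float(v),1) for v in src[1].inv().apply(p-src[0])),*(round(float(v),4) for v in (src[1].inv()*R).as_rotvec()),1]); src=(p,R)
    print(json.dumps(rows)); print('max',np.abs(rows).max(0)); return src
src=(t,Rn.from_euler('xyz',s['tcp_rot'],degrees=True))
src=seg(0,36,160,95,9,src)
src=seg(36,75,95,85,16,src)
E
python3 kfit.py
```

```text
12.425 [502.4 335.5 126.1] [-1.7995e+02  2.0000e-02  8.5170e+01] 49.211765850168945 62.99723982810974
[28.9 12.2 91.2  0.  76.7 33.7]
[[1.2, 0.7, 3.7, -0.001, 0.0702, 0.0029, 1], [1.7, 0.0, 3.6, 0.0, 0.0698, 0.0, 1], [1.2, -0.0, 3.5, -0.0, 0.0698, -0.0, 1], [0.7, 0.0, 3.5, -0.0, 0.0698, 0.0, 1], [0.3, 0.0, 3.3, 0.0, 0.0698, -0.0, 1], [-0.2, 0.0, 3.2, -0.0, 0.0698, 0.0, 1], [-0.7, 0.0, 3.0, 0.0, 0.0698, -0.0, 1], [-1.1, -0.0, 2.8, -0.0, 0.0698, -0.0, 1], [-1.6, 0.0, 2.5, -0.0, 0.0698, 0.0, 1]]
max [1.70e+00 7.00e-01 3.70e+00 1.00e-03 7.02e-02 2.90e-03 1.00e+00]
[[1.0, -0.0, -1.7, -0.0, 0.0425, 0.0, 1], [1.0, -0.0, -1.7, 0.0, 0.0425, 0.0, 1], [1.0, 0.0, -1.7, -0.0, 0.0425, 0.0, 1], [1.0, -0.0, -1.7, 0.0, 0.0425, 0.0, 1], [1.0, 0.0, -1.7, -0.0, 0.0425, -0.0, 1], [0.9, -0.0, -1.8, 0.0, 0.0425, 0.0, 1], [0.9, 0.0, -1.8, -0.0, 0.0425, -0.0, 1], [0.9, 0.0, -1.8, 0.0, 0.0425, 0.0, 1], [0.9, -0.0, -1.8, -0.0, 0.0425, 0.0, 1], [0.9, 0.0, -1.8, 0.0, 0.0425, -0.0, 1], [0.9, 0.0, -1.9, -0.0, 0.0425, 0.0, 1], [0.8, -0.0, -1.9, 0.0, 0.0425, -0.0, 1], [0.8, 0.0, -1.9, 0.0, 0.0425, 0.0, 1], [0.8, -0.0, -1.9, 0.0, 0.0425, -0.0, 1], [0.8, 0.0, -2.0, -0.0, 0.0425, 0.0, 1], [0.8, -0.0, -2.0, 0.0, 0.0425, 0.0, 1]]
max [1.     0.     2.     0.     0.0425 0.     1.    ]
[ 1.000e-01  3.178e+02  3.688e+02 -6.150e+01  5.533e+02  3.643e+02
  5.120e+01] 1.53
```

View pics/sc2.png

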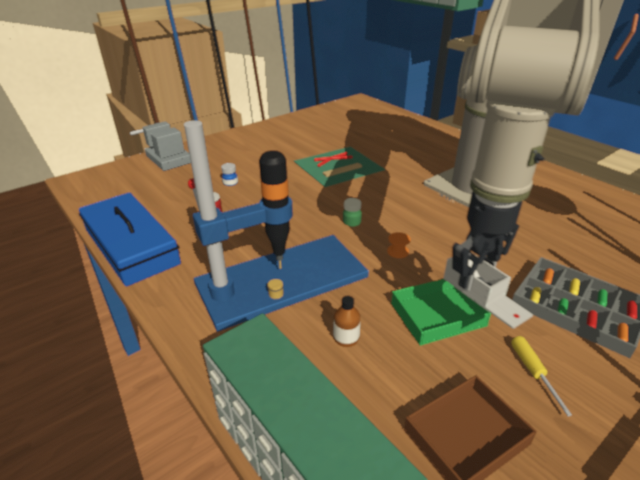

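The scene view shows the gripped bin at (480,285) beside the green tray at (440,308), lip towards the tray. Now I tip it.

Emit:
{"fn": "apply_moves", "kwargs": {
  "targets": [
    [1.2, 0.7, 3.7, 0, 0.07, 0.003, 1],
    [1.7, 0, 3.6, 0, 0.07, 0, 1],
    [1.2, 0, 3.5, 0, 0.07, 0, 1],
    [0.7, 0, 3.5, 0, 0.07, 0, 1],
    [0.3, 0, 3.3, 0, 0.07, 0, 1],
    [-0.2, 0, 3.2, 0, 0.07, 0, 1],
    [-0.7, 0, 3, 0, 0.07, 0, 1],
    [-1.1, 0, 2.8, 0, 0.07, 0, 1],
    [-1.6, 0, 2.5, 0, 0.07, 0, 1]
  ]
}}

```text
time: 13.65
tool_pos: [504.0, 342.9, 97.3]
tcp_rot: [-180.0, -36.2, 84.9]
ft_force: [0.1, 0.1, -2.9]
finger_gap: 49.5
grip_force: 63.1
```

Emit:
{"fn": "apply_moves", "kwargs": {
  "targets": [
    [1, 0, -1.7, 0, 0.0425, 0, 1],
    [1, 0, -1.7, 0, 0.0425, 0, 1],
    [1, 0, -1.7, 0, 0.0425, 0, 1],
    [1, 0, -1.7, 0, 0.0425, 0, 1],
    [1, 0, -1.7, 0, 0.0425, 0, 1],
    [0.9, 0, -1.8, 0, 0.0425, 0, 1],
    [0.9, 0, -1.8, 0, 0.0425, 0, 1],
    [0.9, 0, -1.8, 0, 0.0425, 0, 1],
    [0.9, 0, -1.8, 0, 0.0425, 0, 1],
    [0.9, 0, -1.8, 0, 0.0425, 0, 1],
    [0.9, 0, -1.9, 0, 0.0425, 0, 1],
    [0.8, 0, -1.9, 0, 0.0425, 0, 1],
    [0.8, 0, -1.9, 0, 0.0425, 0, 1],
    [0.8, 0, -1.9, 0, 0.0425, 0, 1],
    [0.8, 0, -2, 0, 0.0425, 0, 1],
    [0.8, 0, -2, 0, 0.0425, 0, 1],
    [0, 0, 0, 0, 0, 0, 1],
    [0, 0, 0, 0, 0, 0, 1],
    [0, 0, 0, 0, 0, 0, 1],
    [0, 0, 0, 0, 0, 0, 1]
  ]
}}

```text
time: 16.15
tool_pos: [502.9, 328.9, 125.5]
tcp_rot: [179.9, -75.0, 85.0]
ft_force: [-0.1, 0.3, -2.1]
finger_gap: 49.0
grip_force: 63.4
```

```bash
python3 - <<'E'
from h import *
s=sensors.sense(); print(s['time'],s['joint_pos'].round(1),s['tool_pos'],s['tcp_rot'])
a=save("scene","sc3.png"); b=save("side","sd3.png"); w=save("wrist","w3.png")
v=np.hstack([cv2.resize(a[230:370,370:530],(400,350),interpolation=3),cv2.resize(b[180:270,190:290],(389,350),interpolation=3)])
cv2.imwrite('pics/c3.png',v[:,:,::-1])
E
python3 kfit.py
```

```text
16.15 [ -8.9  21.  115.4  76.9  81.8 -46. ] [502.89697463 328.91431207 125.47681852] [179.94295171 -75.04561782  84.96268532]
[  0.  318.1 369.1 -61.6 553.4 364.8  51.2] 1.53
```

View pics/c3.png

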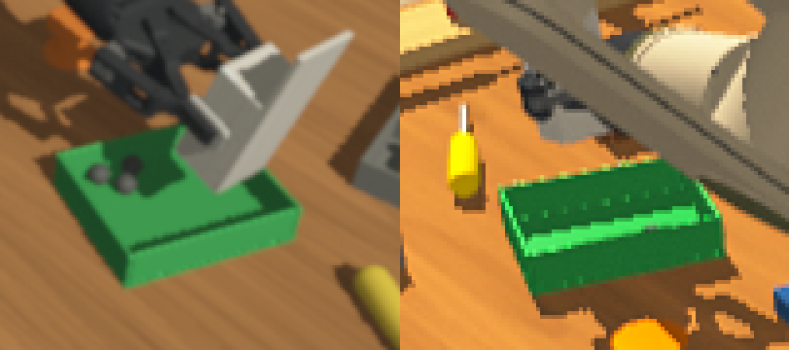

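The crop shows three sinkers in the tray, at (98,173), (132,165) and (127,183). The fourth may be hidden, or still in the bin. I tip further to be sure.

```bash
python3 - <<'E'
from pour import *
src=(t,Rn.from_euler('xyz',s['tcp_rot'],degrees=True)); R0=85
for T in (80,85,90,95,98):
    p,R=tcp((498.6,282,88),85,T),Rn.from_matrix(toolrot2(85,T))
    print([*(round(float(v),1) for v in src[1].inv().apply(p-src[0])),*(round(float(v),4) for v in (src[1].inv()*R).as_rotvec())]);src=(p,R)
x,e=ik(src[0],src[1].as_matrix(),s['joint_pos']);print(x.round(1),e)
# wrist picture: dark blobs inside bin region
K=cal("wrist"); b=Rn.from_euler('ZY',[85,-75],degrees=True); o=t-b.apply(tb)
for P in ((-65,25,45),(-65,-25,45),(30,25,45),(30,-25,45)): print(P,w2px("wrist",o+b.apply(P)).round(0))
im=cv2.imread('pics/w3.png')
g=im.max(2)[185:345,270:370]; print(im.shape); 
for row in g[::8,::4]: print(' '.join(f'{v:3d}' for v in row))
E
```

```text
16.3 [502.8 328.9 125.3] [-179.96  -75.05   84.86] 49.131322184601906 63.382065296173096
[5.1, -0.1, -6.3, 0.0016, 0.0864, -0.0006]
[2.8, -0.0, -4.5, 0.0, 0.0873, 0.0]
[2.8, -0.0, -4.5, -0.0, 0.0873, -0.0]
[2.8, 0.0, -4.5, 0.0, 0.0873, -0.0]
[1.7, 0.0, -2.7, -0.0, 0.0524, -0.0]
[-12.5  40.4 108.8  87.7 100.7 -58.9] 2.531237441871781e-11
(-65, 25, 45) [258. 456.]
(-65, -25, 45) [377. 456.]
(30, 25, 45) [242. 244.]
(30, -25, 45) [392. 244.]
(480, 640, 3)
169 171 177 179 177 174 176 176 174 173 178 174 172 172 178 172 172 168 179 172 174 174 181 175 171
172 169 178 177 173 171 176 176 173 173 176 178 172 170 176 173 168 172 180 171 173 176 179 175 174
170 170 176 177 174 172 175 175 174 172 176 177 171 175 175 172 170 172 179 174 171 175 179 176 173
172 169 175 179 176 171 172 176 170 172 174 178 170 173 175 172 170 170 178 174 173 179 178 174 174
154 158 155 157 156 158 155 155 153 155 155 155 155 157 153 153 152 154 153 156 154 149 154 152 155
153 152 155 154 156 157 153 152 152 153 151 152 154 154 151 153 156 151 152 150 152 152 150 150 183
154 156 157 157 156 155 156 152 152 156 154
[... 656 characters left out ...]

146 165 165 171 174 170 167 176 169 170 169 176 168 166 177 170 171 171 173 171 170 179 169 171 143
144 166 169 173 175 170 168 174 172 170 170 175 170 168 176 168 168 167 172 169 170 178 174 171 147
146 164 166 175 174 170 169 172 171 170 172 172 165 169 172 166 167 169 173 173 173 177 172 172 150
144 168 166 175 177 176 170 172 174 168 173 175 173 173 176 170 169 175 175 171 175 175 174 175 144
139 167 168 176 176 174 169 173 173 171 174 179 170 171 177 171 171 177 175 167 173 179 174 170 143
146 170 165 173 174 174 168 171 174 172 173 178 175 174 175 168 170 175 176 171 173 179 174 173 145
141 169 170 177 172 174 167 177 174 172 171 176 174 169 174 168 168 171 176 171 173 181 175 175 149
```

```bash
python3 - <<'E'
import cv2,numpy as np
im=cv2.imread('pics/w3.png').max(2)
g=im[245:400,262:372]; print((g<100).sum(), g.min(), np.argwhere(g<100)[:5]+[245,262])
for row in im[340:460:8,230:410:6]: print(' '.join(f'{v:3d}' for v in row))
E
```

```text
0 137 []
 97 129 128  41 169 150 142 166 169 178 172 174 173 173 178 171 178 171 173 172 173 178 175 144 143 171 117 169 255 255
 43 123 133  36 171 145 145 170 170 174 175 173 172 172 174 173 176 167 169 174 175 178 174 144 142 168  65  48 139 105
 42  41  36  41 171 143 142 168 172 180 172 174 175 174 180 173 176 169 170 175 174 177 172 141 143 171  45  42  92 108
 41  41  42  41 165 148 144 170 171 178 174 177 172 174 180 171 179 169 172 176 175 178 176 146 143 169  36  38 110 109
 89  89  61  44 163 157 143 172 173 177 173 176 174 174 179 172 176 170 171 173 176 180 176 147 142 169  40  42 111 112
 92  88  90  45 113 166 145 170 175 178 175 175 174 173 179 174 177 171 175 175 176 182 175 150 147 170  39  49 117 113
 90  91  94  52 162 168 142 169 173 170 172 178 174 175 177 175 175 171 171 176 176 179 177 155 143 171  43 118 123 112
 91  95  92 102 223 170 139 173 174 173 173 176 173 175 179 178 175 172 173 175 177 180 177 169 143 170 238 123 122 120
 94  91  97  94 123 169 143 175 176 172 174 178 174 175 178 173 175 170 170 173 176 182 178 170 143 167 189 129 126 124
 44  93  96 102 119 167 142 171 175 173 171 177 175 175 178 175 178 171 170 176 178 178 175 174 153 168 128 126 127 120
 95  97  99 101 103 167 141 174 179 174 171 176 174 180 180 173 177 175 173 178 177 179 177 174 159 173 132 132 131 129
 96  97  98 101 102 105 107 108 109 110 113 116 113 127 165 169 147 127 130 129 131 131 132 138 131 158 132 135 133 133
 96 100 105 102 105  90  93  89  93  92  91  90  92  93  90  92  90  89  95  93  93  92  92  97  94 135 135 134 135 133
 42  77  99 103 104 104 109 108 108 112 114 112 119 119 120 124 123 127 129 130 131 129 134 134 136 137 141 139 138  43
 96 100 102 103 107 106 110 112 114 112 115 118 120 118 125 123 125 128 130 129 130 134 136 136 141 142 142 140 138 138
```

The bin interior is uniformly light (min 137 against about 40 for lead), so it's empty. I set the bin upright and plan the carry to the deck: placed at 55° to the stand's x, with the mark about 90 mm from the bit.

```bash
cat > geo.py <<'E'
from pour import *
ST=np.array([683.0,-11.5]); SY=-10.9
def binpose(m,phi):
    """stand-frame mark xy and angle -> world origin xy, yaw"""
    yaw=SY+phi; mw=ST+Rn.from_euler('z',SY,degrees=True).apply([*m,0])[:2]
    return mw-72*np.array([np.cos(np.radians(yaw)),np.sin(np.radians(yaw))]),yaw
def tcpat(m,phi,z,gx=-14.5):
    o,yaw=binpose(m,phi); a=np.radians(yaw); return np.array([o[0]+gx*np.cos(a),o[1]+gx*np.sin(a),z]),yaw
E
python3 - <<'E'
from geo import *
src=(t,Rn.from_euler('xyz',s['tcp_rot'],degrees=True)); n=14; rows=[]
for i in range(1,n+1):
    T=75*(1-i/n); p,R=tcp((498.6,284,88+(70)*i/n),85,T),Rn.from_matrix(toolrot2(85,T))
    rows.append([*(round(float(v),1) for v in src[1].inv().apply(p-src[0])),*(round(float(v),3) for v in (src[1].inv()*R).as_rotvec()),1]);src=(p,R)
print(json.dumps(rows))
g,yaw=tcpat((-74,51),55,80); print(g,yaw,ik(g,toolrot2(yaw,0),[-7,10,95,0,75,35])[0].round(1))
print('regrasp',ik(tcpat((-74,51),55,40,-25)[0],toolrot(yaw,0),[-7,10,95,0,75,-145]))
plan((520,150,125),toolrot2(68,0),8,1,src=src)
plan(g,toolrot2(yaw,0),10,1,src=((520,150,125),Rn.from_matrix(toolrot2(68,0))))
E
```

```text
16.3 [502.8 328.9 125.3] [-179.96  -75.05   84.86] 49.131322184601906 63.382065296173096
[[4.2, -0.3, 3.4, 0.002, -0.094, -0.001, 1], [1.3, 0.0, 2.8, 0.0, -0.093, -0.0, 1], [1.1, -0.0, 2.4, 0.0, -0.093, 0.0, 1], [0.9, 0.0, 2.0, 0.0, -0.093, 0.0, 1], [0.6, -0.0, 1.6, 0.0, -0.093, -0.0, 1], [0.3, -0.0, 1.2, -0.0, -0.093, 0.0, 1], [0.0, 0.0, 0.9, 0.0, -0.093, -0.0, 1], [-0.4, -0.0, 0.6, -0.0, -0.093, 0.0, 1], [-0.7, 0.0, 0.3, 0.0, -0.093, -0.0, 1], [-1.1, 0.0, 0.1, 0.0, -0.093, -0.0, 1], [-1.6, 0.0, -0.1, 0.0, -0.093, 0.0, 1], [-2.0, -0.0, -0.2, 0.0, -0.093, 0.0, 1], [-2.5, 0.0, -0.3, -0.0, -0.093, -0.0, 1], [-2.9, -0.0, -0.4, 0.0, -0.093, -0.0, 1]]
[557.8609981   -7.62349978  80.        ] 44.1 [ -6.    8.2 100.9  -0.   71.   39.9]
regrasp (array([-6.89068429e+00,  1.01288043e+01,  1.03311300e+02,  3.75824104e-16,
        6.65598958e+01, -1.40990684e+02]), np.float64(3.180554681463517e-14))
[[-22.8, 4.1, -0.1, 0.0, 0.0, 0.0371, 1], [-22.6, 5.0, -0.1, 0.0, 0.0, 0.0371, 1], [-22.4, 5.8, -0.1, 0.0, 0.0, 0.0371, 1], [-22.2, 6.6, -0.1, 0.0, 0.0, 0.0371, 1], [-21.9, 7.4, -0.1, 0.0, 0.0, 0.0371, 1], [-21.6, 8.3, -0.1, 0.0, 0.0, 0.0371, 1], [-21.3, 9.0, -0.1, 0.0, 0.0, 0.0371, 1], [-20.9, 9.8, -0.1, 0.0, 0.0, 0.0371, 1]]
max [22.8    9.8    0.1    0.     0.     0.037  1.   ]
[[-13.2, 9.4, 4.5, 0.0, 0.0, 0.0417, 1], [-12.8, 10.0, 4.5, 0.0, 0.0, 0.0417, 1], [-12.4, 10.5, 4.5, 0.0, 0.0, 0.0417, 1], [-11.9, 11.0, 4.5, 0.0, 0.0, 0.0417, 1], [-11.4, 11.5, 4.5, 0.0, 0.0, 0.0417, 1], [-11.0, 11.9, 4.5, 0.0, 0.0, 0.0417, 1], [-10.5, 12.4, 4.5, 0.0, 0.0, 0.0417, 1], [-9.9, 12.8, 4.5, 0.0, 0.0, 0.0417, 1], [-9.4, 13.2, 4.5, 0.0, 0.0, 0.0417, 1], [-8.8, 13.6, 4.5, 0.0, 0.0, 0.0417, 1]]
max [13.2   13.6    4.5    0.     0.     0.042  1.   ]
```

Emit:
{"fn": "apply_moves", "kwargs": {
  "targets": [
    [4.2, -0.3, 3.4, 0.002, -0.094, -0.001, 1],
    [1.3, 0, 2.8, 0, -0.093, 0, 1],
    [1.1, 0, 2.4, 0, -0.093, 0, 1],
    [0.9, 0, 2, 0, -0.093, 0, 1],
    [0.6, 0, 1.6, 0, -0.093, 0, 1],
    [0.3, 0, 1.2, 0, -0.093, 0, 1],
    [0, 0, 0.9, 0, -0.093, 0, 1],
    [-0.4, 0, 0.6, 0, -0.093, 0, 1],
    [-0.7, 0, 0.3, 0, -0.093, 0, 1],
    [-1.1, 0, 0.1, 0, -0.093, 0, 1],
    [-1.6, 0, -0.1, 0, -0.093, 0, 1],
    [-2, 0, -0.2, 0, -0.093, 0, 1],
    [-2.5, 0, -0.3, 0, -0.093, 0, 1],
    [-2.9, 0, -0.4, 0, -0.093, 0, 1]
  ]
}}

```text
time: 18.05
tool_pos: [502.5, 334.1, 123.8]
tcp_rot: [-180.0, -0.2, 85.0]
ft_force: [0.1, -0.3, -2.9]
finger_gap: 49.1
grip_force: 63.2
```

Emit:
{"fn": "apply_moves", "kwargs": {
  "targets": [
    [-22.8, 4.1, 0, 0, 0, 0.037, 1],
    [-22.6, 5, 0, 0, 0, 0.037, 1],
    [-22.4, 5.8, 0, 0, 0, 0.037, 1],
    [-22.2, 6.6, 0, 0, 0, 0.037, 1],
    [-21.9, 7.4, 0, 0, 0, 0.037, 1],
    [-21.6, 8.3, 0, 0, 0, 0.037, 1],
    [-21.3, 9, 0, 0, 0, 0.037, 1],
    [-20.9, 9.8, 0, 0, 0, 0.037, 1],
    [-13.2, 9.4, 4.5, 0, 0, 0.0417, 1],
    [-12.8, 10, 4.5, 0, 0, 0.0417, 1],
    [-12.4, 10.5, 4.5, 0, 0, 0.0417, 1],
    [-11.9, 11, 4.5, 0, 0, 0.0417, 1],
    [-11.4, 11.5, 4.5, 0, 0, 0.0417, 1],
    [-11, 11.9, 4.5, 0, 0, 0.0417, 1],
    [-10.5, 12.4, 4.5, 0, 0, 0.0417, 1],
    [-9.9, 12.8, 4.5, 0, 0, 0.0417, 1],
    [-9.4, 13.2, 4.5, 0, 0, 0.0417, 1],
    [-8.8, 13.6, 4.5, 0, 0, 0.0417, 1],
    [0, 0, 0, 0, 0, 0, 1]
  ]
}}

```text
time: 20.42
tool_pos: [558.0, -8.7, 75.8]
tcp_rot: [-179.7, -0.3, 44.0]
ft_force: [0.1, 0.4, -1.3]
finger_gap: 49.1
grip_force: 63.3
```

```bash
python3 - <<'E'
from geo import *
a=save("scene","sc4.png"); b=save("side","sd4.png"); w=save("wrist","w4.png")
v=np.hstack([cv2.resize(a[265:350,385:495],(400,309),interpolation=3),cv2.resize(b[205:270,205:285],(380,309),interpolation=3)])
u=np.hstack([cv2.resize(a[190:330,190:390],(400,280),interpolation=3),cv2.resize(w[60:340,150:540],(380,280),interpolation=3)])
cv2.imwrite('pics/c4.png',np.vstack([v,u])[:,:,::-1])
g,yaw=tcpat((-74,51),55,34); plan(g,toolrot2(yaw,0),6,1)
E
```

```text
20.425 [558.   -8.7  75.8] [-179.7    -0.27   44.02] 49.096413486328686 63.30618381500244
[[-0.1, 0.1, 7.1, -0.0008, -0.0009, 0.0002, 1], [-0.1, 0.1, 7.1, -0.0008, -0.0009, 0.0002, 1], [-0.1, 0.1, 7.1, -0.0008, -0.0009, 0.0002, 1], [-0.1, 0.0, 7.1, -0.0008, -0.0009, 0.0002, 1], [-0.1, 0.0, 7.1, -0.0008, -0.0009, 0.0002, 1], [-0.1, 0.0, 7.1, -0.0008, -0.0009, 0.0002, 1]]
max [1.0e-01 1.0e-01 7.1e+00 1.0e-03 1.0e-03 0.0e+00 1.0e+00]
```

View pics/c4.png

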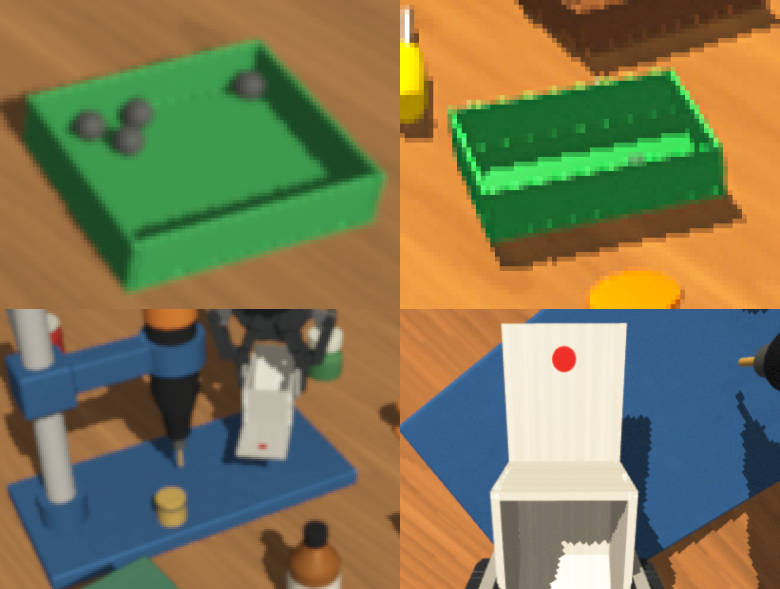

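All four sinkers lie in the green tray, at crop (90,125), (136,113), (127,138) and (250,84). The bin is empty and hangs over the deck. In the wrist image the spot is at (317,109) and the bit tip at (499,113).

```bash
cat > red.py <<'E'
from geo import *
def red(im,box):
    x0,y0,x1,y1=box; g=im[y0:y1,x0:x1].astype(int); m=(g[...,0]>120)&(g[...,0]>2*g[...,1])&(g[...,0]>2*g[...,2])
    ys,xs=np.nonzero(m); return (xs.mean()+x0,ys.mean()+y0,len(xs)) if len(xs) else None
E
python3 - <<'E'
from red import *
rd=lambda f:cv2.imread('pics/'+f)[:,:,::-1]
w=rd('w4.png'); m=red(w,(280,80,360,140)); print('wrist mark',m)
a=np.radians(s['tcp_rot'][2]); o=t-Rn.from_euler('z',a).apply(tb); print('exp mark',(o+Rn.from_euler('z',a).apply([72,0,4])).round(1), 'wrist:',px2w("wrist",m[0],m[1],o[2]+4).round(1))
print('bit by wrist',px2w("wrist",499,113,34).round(1))
# stick: triangulate bit over 3 views
obs=[("wrist",(499,113)),("scene",(280.3,269)),("side",(353.5,244.6))]
A=[];b=[]
for n,uv in obs:
    K,P=cal(n); d=P[:3,:3]@np.linalg.solve(K,[*uv,1]); d/=np.linalg.norm(d); M=np.eye(3)-np.outer(d,d); A.append(M); b.append(M@P[:3,3])
print('tri',np.linalg.lstsq(np.vstack(A),np.hstack(b),rcond=None)[0].round(1))
sc=rd('sc4.png'); print('scene mark',red(sc,(310,250,335,270)), w2px("scene",o+Rn.from_euler('z',a).apply([72,0,4])))
sd=rd('sd4.png'); print('side mark',red(sd,(250,150,353,260)), w2px("side",o+Rn.from_euler('z',a).apply([72,0,4])))
# tin position in wrist/scene
print('tin', px2w("scene",190+.5*170,190+.5*(497-309),28).round(1), px2w("scene",190+.5*172,190+.5*(523-309),20).round(1))
E
```

```text
20.575 [558.1  -7.2  76.4] [-179.72   -0.31   44.18] 49.39342647002951 63.30521106719971
wrist mark (np.float64(317.8768267223382), np.float64(109.64718162839249), 479)
exp mark [620.1  53.1  69.4] wrist: [621.6  53.6  69.4]
bit by wrist [683.9 -11.2  34. ]
tri [683.9 -11.7  34.8]
scene mark (np.float64(321.0), np.float64(258.0), 1) [322.23037383 259.33742648]
side mark (np.float64(348.4470588235294), np.float64(180.67058823529413), 85) [320.66350254 233.20851076]
tin [715.2  14.8  28. ] [731.4  41.4  20. ]
```

Emit:
{"fn": "apply_moves", "kwargs": {
  "targets": [
    [0, 0, 10, 0, 0, 0, 1],
    [0, 0, 10, 0, 0, 0, 1],
    [0, 0, 10, 0, 0, 0, 1],
    [0, 0, 7, 0, 0, 0, 1],
    [0, 0, 4, 0, 0, 0, 1],
    [0, 0, 0, 0, 0, 0, 1],
    [0, 0, 0, 0, 0, 0, 1]
  ]
}}

```text
time: 21.45
tool_pos: [558.4, -7.1, 35.7]
tcp_rot: [-179.8, -0.3, 44.2]
ft_force: [-0.2, 0.6, -1.6]
finger_gap: 49.1
grip_force: 63.3
```

Emit:
{"fn": "apply_moves", "kwargs": {
  "targets": [
    [0, 0, 1.5, 0, 0, 0, 1],
    [0, 0, 1, 0, 0, 0, 1]
  ]
}}

```text
time: 21.7
tool_pos: [558.2, -7.1, 32.9]
tcp_rot: [-179.7, -0.3, 44.2]
ft_force: [0.5, -0.9, -1.8]
finger_gap: 49.2
grip_force: 63.3
```

Emit:
{"fn": "apply_moves", "kwargs": {
  "targets": [
    [0, 0, 1, 0, 0, 0, 1],
    [0, 0, 0.6, 0, 0, 0, 1],
    [0, 0, 0, 0, 0, 0, 1]
  ]
}}

```text
time: 22.08
tool_pos: [558.0, -7.1, 31.1]
tcp_rot: [-179.7, -0.3, 44.2]
ft_force: [0.8, -0.5, -2.2]
finger_gap: 48.8
grip_force: 63.3
```

Emit:
{"fn": "apply_moves", "kwargs": {
  "targets": [
    [0, 0, 0.6, 0, 0, 0, 1],
    [0, 0, 0, 0, 0, 0, 1]
  ]
}}

```text
time: 22.32
tool_pos: [558.2, -7.1, 30.9]
tcp_rot: [-179.7, -0.3, 44.2]
ft_force: [-1.0, 0.5, -0.3]
finger_gap: 49.0
grip_force: 63.7
```

Emit:
{"fn": "apply_moves", "kwargs": {
  "targets": [
    [0, 0, 0.6, 0, 0, 0, 1],
    [0, 0, 0, 0, 0, 0, 1]
  ]
}}

```text
time: 22.58
tool_pos: [558.3, -7.0, 30.7]
tcp_rot: [-179.7, -0.3, 44.2]
ft_force: [-3.7, 0.5, 6.0]
finger_gap: 49.2
grip_force: 64.4
```

Emit:
{"fn": "apply_moves", "kwargs": {
  "targets": [
    [0, 0, 0, 0, 0, 0, 0],
    [0, 0, 0, 0, 0, 0, 0],
    [0, 0, 0, 0, 0, 0, 0],
    [0, 0, 0, 0, 0, 0, 0],
    [0, 0, -10, 0, 0, 0, 0],
    [0, 0, -20, 0, 0, 0, 0],
    [0, 0, -25, 0, 0, 0, 0],
    [0, 0, -25, 0, 0, 0, 0]
  ]
}}

```text
time: 23.58
tool_pos: [558.6, -7.7, 112.6]
tcp_rot: [-179.8, -0.4, 44.2]
ft_force: [-0.0, 0.3, 0.9]
finger_gap: 85.3
grip_force: 0.0
```

Emit:
{"fn": "apply_moves", "kwargs": {
  "targets": [
    [0, 0, -2, 0, 0, -0.1745, 0],
    [0, 0, 0, 0, 0, -0.1745, 0],
    [0, 0, 0, 0, 0, -0.1745, 0],
    [0, 0, 0, 0, 0, -0.1745, 0],
    [0, 0, 0, 0, 0, -0.1745, 0],
    [0, 0, 0, 0, 0, -0.1745, 0],
    [0, 0, 0, 0, 0, -0.1745, 0],
    [0, 0, 0, 0, 0, -0.1745, 0],
    [0, 0, 0, 0, 0, -0.1745, 0],
    [0, 0, 0, 0, 0, -0.1745, 0],
    [0, 0, 0, 0, 0, -0.1745, 0],
    [0, 0, 0, 0, 0, -0.1745, 0],
    [0, 0, 0, 0, 0, -0.1745, 0],
    [0, 0, 0, 0, 0, -0.1745, 0],
    [0, 0, 0, 0, 0, -0.1745, 0],
    [0, 0, 0, 0, 0, -0.1745, 0],
    [0, 0, 0, 0, 0, -0.1745, 0],
    [0, 0, 0, 0, 0, -0.1745, 0],
    [0, 0, 0, 0, 0, 0, 0],
    [0, 0, 0, 0, 0, 0, 0]
  ]
}}

```text
time: 26.08
tool_pos: [558.4, -7.7, 113.0]
tcp_rot: [179.8, 0.3, -136.1]
ft_force: [0.8, -1.2, 0.1]
finger_gap: 85.4
grip_force: 0.0
```

```bash
python3 - <<'E'
from red import *
print(s['joint_pos'].round(1))
w=save("wrist","w5.png"); sc=save("scene","sc5.png"); sd=save("side","sd5.png")
a=np.radians(44.2); o=np.array([558.3,-7.0,20])-Rn.from_euler('z',a).apply([-15.5,0,0]); P=o+Rn.from_euler('z',a).apply([72,0,4])
for n,im in(("wrist",w),("scene",sc),("side",sd)):
    u,v=w2px(n,P); print(n,(u,v)); 
    if 0<u<640 and 0<v<480:
        m=red(im,(max(0,int(u)-20),max(0,int(v)-20),int(u)+20,int(v)+20)); print(m, px2w(n,m[0],m[1],24).round(1) if m else 0)
print('exp mark',P.round(1))
g=o+Rn.from_euler('z',a).apply([-25,0,0]); g[2]=31.5; plan(g,toolrot(44.2,0),8,0)
E
```

```text
26.075 [558.4  -7.7 113. ] [ 179.79    0.34 -136.09] 85.42262827400366 0.0
[  -6.3    6.    99.5    0.4   74.4 -140.3]
wrist (np.float64(320.0461598478835), np.float64(351.7337433127855))
(np.float64(319.67088607594934), np.float64(351.0379746835443), 79) [620.8  53.3  24. ]
scene (np.float64(322.2032829822092), np.float64(276.51937069216103))
(np.float64(321.5), np.float64(276.0), 2) [621.1  51.7  24. ]
side (np.float64(321.0524548857118), np.float64(247.03375108652534))
None 0
exp mark [621.  54.  24.]
[[1.2, -0.0, 10.1, 0.0006, 0.0007, -0.0004, 0], [1.2, 0.0, 10.1, 0.0006, 0.0007, -0.0004, 0], [1.2, 0.0, 10.1, 0.0006, 0.0007, -0.0004, 0], [1.1, 0.0, 10.1, 0.0006, 0.0007, -0.0004, 0], [1.1, 0.0, 10.1, 0.0006, 0.0007, -0.0004, 0], [1.1, 0.0, 10.1, 0.0006, 0.0007, -0.0004, 0], [1.1, 0.0, 10.1, 0.0006, 0.0007, -0.0004, 0], [1.1, 0.0, 10.1, 0.0006, 0.0007, -0.0004, 0]]
max [1.20e+00 0.00e+00 1.01e+01 1.00e-03 1.00e-03 0.00e+00 0.00e+00]
```

Emit:
{"fn": "apply_moves", "kwargs": {
  "targets": [
    [1.2, 0, 10.1, 0.0006, 0.0007, 0, 0],
    [1.2, 0, 10.1, 0.0006, 0.0007, 0, 0],
    [1.2, 0, 10.1, 0.0006, 0.0007, 0, 0],
    [1.1, 0, 10.1, 0.0006, 0.0007, 0, 0],
    [1.1, 0, 10.1, 0.0006, 0.0007, 0, 0],
    [1.1, 0, 10.1, 0.0006, 0.0007, 0, 0],
    [1.1, 0, 10.1, 0.0006, 0.0007, 0, 0.2],
    [1.1, 0, 9.5, 0.0006, 0.0007, 0, 0.4],
    [0, 0, 0, 0, 0, 0, 0.6],
    [0, 0, 0, 0, 0, 0, 1],
    [0, 0, 0, 0, 0, 0, 1],
    [0, 0, 0, 0, 0, 0, 1],
    [0, 0, 0, 0, 0, 0, 1]
  ],
  "force": 50
}}

```text
time: 27.85
tool_pos: [551.6, -13.7, 31.9]
tcp_rot: [-180.0, -0.0, -135.9]
ft_force: [-0.4, -1.0, -1.1]
finger_gap: 49.3
grip_force: 52.7
```

```bash
sed -i 's/ST=np.array.*; SY/ST=np.array([683.9,-11.6]); SY/' geo.py; python3 - <<'E'
from red import *
print(s['ft_force'])
w=save("wrist","w6.png"); ya=s['tcp_rot'][2]+180
P=np.array([620.9,53.6,24.]); u,v=w2px("wrist",P); print(u,v, w2px("wrist",(*ST,34)))
m=red(w,(int(u)-25,int(v)-25,int(u)+25,min(480,int(v)+25))); print(m); M=px2w("wrist",m[0],m[1],24) if m else P; print(M)
a=np.radians(ya); d=Rn.from_euler('z',-a).apply(M-t); print('mark rel tcp in bin axes',d.round(1),ya)
# slide: interpolate mark & angle, constant z
n=18; src=(t,Rn.from_euler('z',ya,degrees=True)*Rn.from_matrix(toolrot(0,0))); d[1]=0; d=np.array([97.,0,0]) if not m else np.array([d[0],d[1],0])
F=np.array([*ST]); y1=11.1; rows=[]; M0=(t+Rn.from_euler('z',ya,degrees=True).apply(d))[:2]
for i in range(1,n+1):
    k=i/20; y=ya+(y1-ya)*min(1,k/.8); b=Rn.from_euler('z',y,degrees=True); mw=M0+(F-M0)*k
    p=np.array([*mw,t[2]])-b.apply(d); R=b*Rn.from_matrix(toolrot(0,0))
    rows.append([*(round(float(x),1) for x in src[1].inv().apply(p-src[0])),*(round(float(x),4) for x in (src[1].inv()*R).as_rotvec()),1]); src=(p,R)
print(json.dumps(rows))
E
```

```text
27.85 [551.6 -13.7  31.9] [-1.7999e+02 -2.0000e-02 -1.3587e+02] 49.31097675261817 52.727344036102295
[-0.43711078 -0.96024196 -1.12340103]
320.34418976908364 452.89931481492295 [155.53053492 469.2811734 ]
None
[620.9  53.6  24. ]
mark rel tcp in bin axes [96.6  0.  -7.9] 44.13140202593104
[[-0.0, -1.0, 0.0, 0.0, 0.0, 0.036, 1], [-0.2, -1.0, 0.0, 0.0, 0.0, 0.036, 1], [-0.4, -1.0, 0.0, 0.0, 0.0, 0.036, 1], [-0.5, -1.0, 0.0, 0.0, 0.0, 0.036, 1], [-0.7, -1.0, 0.0, 0.0, 0.0, 0.036, 1], [-0.8, -1.0, 0.0, 0.0, 0.0, 0.036, 1], [-1.0, -0.9, 0.0, 0.0, 0.0, 0.036, 1], [-1.2, -0.9, 0.0, 0.0, 0.0, 0.036, 1], [-1.3, -0.9, 0.0, 0.0, 0.0, 0.036, 1], [-1.5, -0.8, 0.0, 0.0, 0.0, 0.036, 1], [-1.6, -0.8, 0.0, 0.0, 0.0, 0.036, 1], [-1.8, -0.7, 0.0, 0.0, 0.0, 0.036, 1], [-1.9, -0.6, 0.0, 0.0, 0.0, 0.036, 1], [-2.1, -0.6, 0.0, 0.0, 0.0, 0.036, 1], [-2.2, -0.5, 0.0, 0.0, 0.0, 0.036, 1], [-2.4, -0.4, 0.0, 0.0, 0.0, 0.036, 1], [-2.4, -3.8, 0.0, 0.0, 0.0, 0.0, 1], [-2.4, -3.8, 0.0, 0.0, 0.0, 0.0, 1]]
```

Emit:
{"fn": "apply_moves", "kwargs": {
  "targets": [
    [0, -1, 0, 0, 0, 0.036, 1],
    [-0.2, -1, 0, 0, 0, 0.036, 1],
    [-0.4, -1, 0, 0, 0, 0.036, 1],
    [-0.5, -1, 0, 0, 0, 0.036, 1],
    [-0.7, -1, 0, 0, 0, 0.036, 1],
    [-0.8, -1, 0, 0, 0, 0.036, 1],
    [-1, -0.9, 0, 0, 0, 0.036, 1],
    [-1.2, -0.9, 0, 0, 0, 0.036, 1],
    [-1.3, -0.9, 0, 0, 0, 0.036, 1],
    [-1.5, -0.8, 0, 0, 0, 0.036, 1],
    [-1.6, -0.8, 0, 0, 0, 0.036, 1],
    [-1.8, -0.7, 0, 0, 0, 0.036, 1],
    [-1.9, -0.6, 0, 0, 0, 0.036, 1],
    [-2.1, -0.6, 0, 0, 0, 0.036, 1],
    [-2.2, -0.5, 0, 0, 0, 0.036, 1],
    [-2.4, -0.4, 0, 0, 0, 0.036, 1],
    [-2.4, -3.8, 0, 0, 0, 0, 1],
    [-2.4, -3.8, 0, 0, 0, 0, 1],
    [0, 0, 0, 0, 0, 0, 1],
    [0, 0, 0, 0, 0, 0, 1]
  ]
}}

```text
time: 30.4
tool_pos: [582.1, -23.8, 31.7]
tcp_rot: [-180.0, -0.0, -168.9]
ft_force: [-0.9, 0.5, -1.7]
finger_gap: 49.1
grip_force: 52.8
```

```bash
python3 - <<'E'
from red import *
print(s['ft_force'].round(1))
sc=save("scene","sc7.png"); sd=save("side","sd7.png"); ya=s['tcp_rot'][2]+180
b=Rn.from_euler('z',ya,degrees=True); M=t+b.apply([96.6,0,0]); M[2]=24; print('mark est',M.round(1),'yaw',ya)
F=np.array([*ST,t[2]]); print('remaining in tool axes', (Rn.from_matrix(toolrot(ya,0)).inv().apply(F-M)).round(1)[:2])
for n,im in(("scene",sc),("side",sd)):
    u,v=w2px(n,M); print(n,(u,v),'bit',w2px(n,(*ST,34)))
    x0,y0=int(u)-12,int(v)-10; g=im[y0:y0+20,x0:x0+24].astype(int); rr=g[...,0]-np.maximum(g[...,1],g[...,2])
    ys,xs=np.nonzero((rr>50)&(np.abs(g[...,1]-g[...,2])<45)); print(len(xs),xs.mean()+x0 if len(xs) else 0,ys.mean()+y0 if len(xs) else 0)
    if len(xs): print(px2w(n,xs.mean()+x0,ys.mean()+y0,24).round(1))
v=np.hstack([cv2.resize(sc[235:305,245:335],(400,311),interpolation=cv2.INTER_NEAREST),cv2.resize(sd[215:285,310:400],(400,311),interpolation=cv2.INTER_NEAREST)])
cv2.imwrite('pics/c7.png',v[:,:,::-1])
E
```

```text
30.4 [582.1 -23.8  31.7] [-1.7999e+02 -3.0000e-02 -1.6888e+02] 49.09876927742402 52.800278663635254
[-0.9  0.5 -1.7]
mark est [676.9  -5.2  24. ] yaw 11.12037789585628
remaining in tool axes [-5.6 -7.6]
scene (np.float64(284.70100466219145), np.float64(273.29306849780266)) bit [280.05335178 269.5162199 ]
9 283.3333333333333 272.1111111111111
[676.9 -10.3  24. ]
side (np.float64(349.6194771746757), np.float64(247.94486320953243)) bit [353.01697908 244.85816657]
3 350.0 247.0
[681.4  -2.1  24. ]
```

Emit:
{"fn": "apply_moves", "kwargs": {
  "targets": [
    [-1, -1.4, 0.4, 0, 0, 0, 1],
    [-1.2, -1.6, 0.2, 0, 0, 0, 1],
    [-1.2, -1.6, 0, 0, 0, 0, 1],
    [-1.2, -1.6, 0, 0, 0, 0, 1],
    [-1, -1.4, 0, 0, 0, 0, 1],
    [0, 0, 0, 0, 0, 0, 1],
    [0, 0, 0, 0, 0, 0, 1]
  ]
}}

```text
time: 31.38
tool_pos: [589.1, -30.1, 31.1]
tcp_rot: [-180.0, -0.0, -168.9]
ft_force: [0.8, -0.0, -1.8]
finger_gap: 49.2
grip_force: 52.8
```

```bash
python3 - <<'E'
from red import *
print(s['ft_force'].round(1)); ya=s['tcp_rot'][2]+180
b=Rn.from_euler('z',ya,degrees=True); M=t+b.apply([96.6,0,0]); M[2]=24; print('mark est',M.round(1),'yaw',ya)
sc=save("scene","sc8.png"); sd=save("side","sd8.png"); w=save("wrist","w8.png")
for n in("scene","side"): print(n,'mark',w2px(n,M),'bit',w2px(n,(*ST,34)))
def c(im,x,y,wd=50,ht=38): return cv2.resize(im[y:y+ht,x:x+wd],(400,304),interpolation=cv2.INTER_CUBIC)
v=np.hstack([c(sc,256,250),c(sd,328,228)])
u=np.hstack([cv2.resize(sc[190:330,190:390],(400,280)),cv2.resize(sd[200:300,270:413],(400,280))])
cv2.imwrite('pics/c8.png',np.vstack([v,u])[:,:,::-1])
E
```

```text
31.375 [589.1 -30.1  31.1] [-1.7999e+02 -3.0000e-02 -1.6888e+02] 49.21398373971215 52.79984951019287
[ 0.8 -0.  -1.8]
mark est [683.9 -11.5  24. ] yaw 11.124253001626414
scene mark [280.3604873  273.14812745] bit [280.05335178 269.5162199 ]
side mark [352.93536927 247.9174232 ] bit [353.01697908 244.85816657]
```

View pics/c8.png

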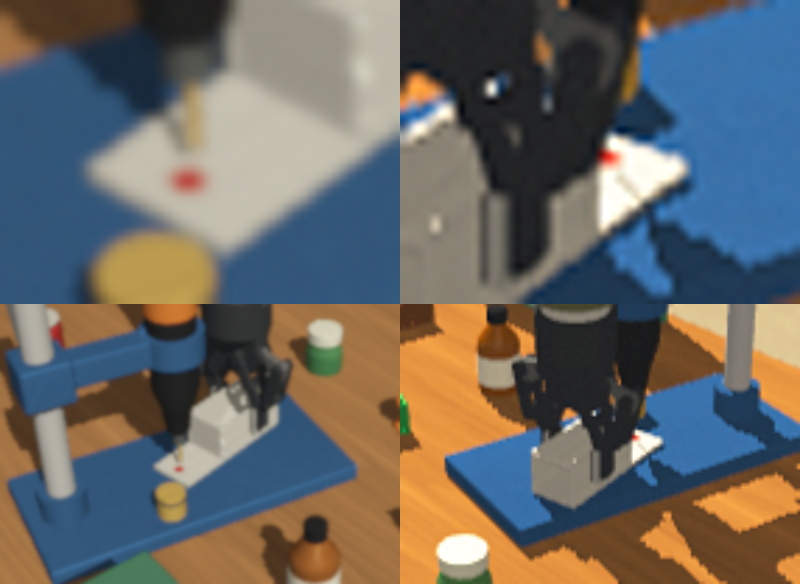

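The scene view shows the tab under the bit, with the spot at (279.1,272.2) and the tip near (279.8,268.3). The spot sits about 1 px (about 2 mm) to the image left of ideal, and the tin is untouched. I refine this to sub-pixel level.

```bash
cat > fine.py <<'E'
from red import *
N=8; ims=[]; fs=[]
for _ in range(N): ims.append(optics.snapshot("scene").astype(float)); fs.append(sensors.sense()['ft_force'])
im=np.mean(ims,0); print('force',np.mean(fs,0).round(2),'tcp',sensors.sense()['tool_pos'].round(1))
g=im[268:278,270:290]; rr=np.clip(g[...,0]-(g[...,1]+g[...,2])/2-25,0,None); ys,xs=np.mgrid[268:278,270:290]
mu=np.array([(rr*xs).sum(),(rr*ys).sum()])/rr.sum(); print('mark px',mu.round(2),px2w("scene",*mu,24).round(1))
for y in range(260,272):
    g=im[y,272:290]; q=(g[:,0]-g[:,2]); print(y,q.round(0).astype(int), 'G',g[:,1].round(0).astype(int))
E
python3 fine.py
python3 - <<'E'
import sys; sys.path.insert(0,'.')
import os; os.chdir('.')
from h import *
# original bit pixels without tab from sc5
im=cv2.imread('pics/sc5.png')[:,:,::-1].astype(int)
for y in range(260,273): g=im[y,272:290]; print(y,g[:,0]-g[:,2])
E
```

```text
31.525 [589.1 -30.1  31.2] [-1.7998e+02 -2.0000e-02 -1.6887e+02] 49.280232245802424 52.80017852783203
force [-0.03  0.11 -1.63] tcp [589.1 -30.1  31.2]
mark px [279.03 272.04] [684.  -16.4  24. ]
260 [-36 -35 -35 -34 -32 -28  -6  29  32  10   9  17  20  21  20  20  20  19] G [ 41  41  41  43  51  67  84 102 117 129 154 175 186 188 184 176 166 157]
261 [-37 -35 -35 -37 -45 -44  -6  50  54  27  18  20  21  21  21  21  20  20] G [ 43  41  41  44  57  75  95 123 147 162 178 188 191 192 191 188 181 171]
262 [-42 -36 -36 -36 -35 -25   7  57  61  33  22  21  22  22  22  21  21  20] G [ 48  42  41  45  61  91 116 137 160 175 188 192 193 193 192 191 188 184]
263 [-49 -41 -33 -26 -13   4  23  56  65  36  23  21  21  21  21  21  21  21] G [ 58  49  47  53  81 124 149 151 161 175 189 192 193 192 192 191 190 189]
264 [-60 -41 -13   1   6  15  28  56  68  40  23  21  21  21  22  21  21  22] G [ 75  77  88 100 112 138 158 155 160 175 188 192 192 191 190 190 190 190]
265 [-50 -21   4  15  17  18  30  57  68  41  24  21  20  21  21  22  21  22] G [ 94 117 145 158 150 134 143 151 161 175 188 191 191 1
[... 1167 characters left out ...]
64 [-63 -57 -48 -45 -53 -59 -20  47  66  10 -54 -71 -71 -72 -71 -72 -72 -72]
265 [-69 -68 -62 -55 -51 -54 -21  45  66  13 -51 -71 -72 -73 -73 -71 -72 -72]
266 [-71 -70 -69 -62 -51 -51 -22  40  66  18 -47 -71 -72 -72 -71 -73 -73 -73]
267 [-71 -71 -71 -67 -59 -51 -26  30  59  19 -44 -71 -72 -72 -72 -72 -73 -73]
268 [-71 -71 -71 -71 -64 -54 -39  -3  20  -9 -55 -71 -71 -71 -71 -72 -72 -72]
269 [-72 -71 -71 -71 -68 -65 -60 -46 -36 -51 -68 -71 -71 -71 -71 -72 -71 -72]
270 [-71 -72 -71 -72 -71 -71 -70 -67 -65 -69 -71 -72 -71 -71 -70 -72 -71 -71]
271 [-72 -71 -70 -71 -72 -71 -71 -71 -71 -70 -71 -72 -72 -72 -70 -71 -71 -71]
272 [-71 -71 -70 -70 -71 -71 -71 -70 -72 -71 -71 -71 -70 -71 -71 -70 -71 -71]
```

Relative to the bit in the same image, the spot is 1.1 px to the left, so I correct by (−1.8,+1.5) mm in world. I also press the bin lightly onto the deck first.

Emit:
{"fn": "apply_moves", "kwargs": {
  "targets": [
    [0, 0, 0.5, 0, 0, 0, 1],
    [0, 0, 0, 0, 0, 0, 1],
    [0, 0, 0, 0, 0, 0, 1]
  ]
}}

```text
time: 32.3
tool_pos: [589.1, -30.1, 30.7]
tcp_rot: [-180.0, -0.0, -168.9]
ft_force: [0.0, -0.2, -1.8]
finger_gap: 49.5
grip_force: 52.8
```

Emit:
{"fn": "apply_moves", "kwargs": {
  "targets": [
    [0, 0, 0.4, 0, 0, 0, 1],
    [0, 0, 0, 0, 0, 0, 1],
    [0, 0, 0, 0, 0, 0, 1]
  ]
}}

```text
time: 32.67
tool_pos: [589.1, -30.1, 30.3]
tcp_rot: [-180.0, -0.0, -168.9]
ft_force: [-0.2, -1.1, -1.4]
finger_gap: 49.3
grip_force: 52.8
```

Emit:
{"fn": "apply_moves", "kwargs": {
  "targets": [
    [0, 0, 0.5, 0, 0, 0, 1],
    [0, 0, 0, 0, 0, 0, 1],
    [0, 0, 0, 0, 0, 0, 1]
  ]
}}

```text
time: 33.05
tool_pos: [589.2, -30.1, 30.1]
tcp_rot: [-180.0, -0.0, -168.9]
ft_force: [-3.0, -0.2, 4.0]
finger_gap: 49.5
grip_force: 53.5
```

Emit:
{"fn": "apply_moves", "kwargs": {
  "targets": [
    [0, 0, 0.4, 0, 0, 0, 1],
    [0, 0, 0, 0, 0, 0, 1],
    [0, 0, 0, 0, 0, 0, 1]
  ]
}}

```text
time: 33.42
tool_pos: [589.2, -30.1, 30.1]
tcp_rot: [-180.0, -0.0, -168.9]
ft_force: [-5.2, 0.4, 7.8]
finger_gap: 49.8
grip_force: 54.1
```

The bin had been hovering about 1 mm during the slide. I draw it back along the deck until the tab is clear, then repeat the slide in true contact with the correction included.

Emit:
{"fn": "apply_moves", "kwargs": {
  "targets": [
    [1.3, 0.5, -0.1, 0, 0, 0, 1],
    [2.6, 1.05, 0, 0, 0, 0, 1],
    [2.6, 1.05, 0, 0, 0, 0, 1],
    [2.6, 1.05, 0, 0, 0, 0, 1],
    [2.6, 1.05, 0, 0, 0, 0, 1],
    [2.6, 1.05, 0, 0, 0, 0, 1],
    [2.6, 1.05, 0, 0, 0, 0, 1],
    [2.6, 1.05, 0, 0, 0, 0, 1],
    [2.6, 1.05, 0, 0, 0, 0, 1],
    [2.6, 1.05, 0, 0, 0, 0, 1],
    [1.3, 0.55, 0, 0, 0, 0, 1],
    [0, 0, 0, 0, 0, 0, 1],
    [0, 0, 0, 0, 0, 0, 1]
  ]
}}

```text
time: 35.05
tool_pos: [562.1, -24.9, 30.1]
tcp_rot: [-180.0, 0.1, -168.9]
ft_force: [2.6, -0.5, 6.0]
finger_gap: 49.6
grip_force: 53.8
```

Emit:
{"fn": "apply_moves", "kwargs": {
  "targets": [
    [-1.2, -0.4, 0, 0, 0, 0, 1],
    [-2.4, -0.87, 0, 0, 0, 0, 1],
    [-2.4, -0.87, 0, 0, 0, 0, 1],
    [-2.4, -0.87, 0, 0, 0, 0, 1],
    [-2.4, -0.87, 0, 0, 0, 0, 1],
    [-2.4, -0.87, 0, 0, 0, 0, 1],
    [-2.4, -0.87, 0, 0, 0, 0, 1],
    [-2.4, -0.87, 0, 0, 0, 0, 1],
    [-2.4, -0.87, 0, 0, 0, 0, 1],
    [-2.4, -0.87, 0, 0, 0, 0, 1],
    [-1.6, -0.47, 0, 0, 0, 0, 1],
    [0, 0, 0, 0, 0, 0, 1],
    [0, 0, 0, 0, 0, 0, 1]
  ]
}}

```text
time: 36.67
tool_pos: [585.9, -28.4, 30.1]
tcp_rot: [180.0, -0.2, -168.9]
ft_force: [-7.7, 1.7, 15.6]
finger_gap: 49.1
grip_force: 54.9
```

```bash
python3 fine.py | head -3; python3 - <<'E'
from h import *
s=sensors.sense(); save("side","sd9.png"); im=cv2.imread('pics/sd8.png')[:,:,::-1].astype(int)
for y in range(238,252): g=im[y,346:366]; print(y,' '.join('%d,%d,%d'%tuple(x) for x in g[::2]))
E
```

```text
36.675 [585.9 -28.4  30.1] [ 1.7997e+02 -1.6000e-01 -1.6885e+02] 49.14574482600553 54.9306446313858
force [-8.31  0.59 15.71] tcp [585.9 -28.4  30.1]
mark px [280.79 272.22] [681.4 -13.5  24. ]
238 47,53,61 32,32,35 36,37,38 40,41,42 37,39,42 131,97,32 41,95,150 57,115,170 58,114,170 57,114,171
239 39,54,72 34,35,37 34,37,38 42,42,42 32,33,34 146,108,37 27,53,85 60,118,175 59,115,172 57,116,172
240 86,96,105 35,35,38 34,35,37 33,36,36 36,38,36 114,91,63 28,51,77 51,99,146 59,115,172 59,115,172
241 92,100,105 34,34,36 34,36,38 35,35,36 33,36,36 25,53,81 27,54,78 30,58,81 61,117,174 58,113,168
242 30,32,33 36,36,39 36,38,39 34,36,35 34,40,45 30,56,81 29,54,78 24,49,72 46,95,141 59,115,170
243 35,36,38 36,37,40 35,34,35 35,34,36 29,39,48 28,54,77 30,53,77 31,52,74 46,90,133 61,116,170
244 34,34,37 36,37,40 32,34,36 31,33,35 77,96,115 16,43,70 25,49,72 44,88,131 60,117,175 58,113,169
245 33,36,37 35,36,38 33,35,35 27,30,33 247,244,226 174,175,170 27,75,123 54,116,175 57,115,171 57,114,169
246 35,35,37 33,35,36 35,36,38 29,28,32 255,250,222 255,254,241 225,218,215 80,130,179 49,108,167 55,112,169
247 34,34,38 33,35,35 35,34,37 47,28,32 255,83,64 255,255,245 255,255,241 232,229,221 175,187,201 51,110,167
248 35,37,38 32,33,34 33,34,36 83,67,63 255,158,134 254,255,243 255,252,239 255,255,240 255,253,237 61,111,163
249 35,36,38 32,34,37 30,32,33 133,124,110 253,247,229 255,254,243 254,251,239 255,254,242 255,248,227 62,111,162
250 35,34,37 33,34,35 102,96,87 156,148,131 255,255,243 241,232,214 255,253,241 254,246,227 179,167,148 42,91,140
251 30,30,35 67,65,61 144,137,121 154,144,127 255,255,245 226,216,188 255,255,244 188,175,149 53,64,75 41,86,129
```

Emit:
{"fn": "apply_moves", "kwargs": {
  "targets": [
    [-0.3, 0, -0.3, 0, 0, 0, 1],
    [-0.3, -0.4, -0.2, 0, 0, 0, 1],
    [-0.3, -0.3, 0, 0, 0, 0, 1],
    [0, 0, 0, 0, 0, 0, 1],
    [0, 0, 0, 0, 0, 0, 1]
  ]
}}

```text
time: 37.75
tool_pos: [586.7, -28.7, 30.1]
tcp_rot: [179.9, -0.2, -168.9]
ft_force: [-7.2, 2.2, 12.5]
finger_gap: 49.3
grip_force: 54.5
```

```bash
python3 fine.py | head -3
```

```text
37.75 [586.7 -28.7  30.1] [ 179.95   -0.18 -168.86] 49.32639080615588 54.51032996177673
force [-7.31  1.76 11.89] tcp [586.7 -28.6  30.1]
mark px [280.34 272.35] [682.4 -13.7  24. ]
```

Emit:
{"fn": "apply_moves", "kwargs": {
  "targets": [
    [0.5, 0, -0.3, 0, 0, 0, 1],
    [0, 0, -0.3, 0, 0, 0, 1],
    [0, 0, 0, 0, 0, 0, 1],
    [0, 0, 0, 0, 0, 0, 1]
  ]
}}

```text
time: 38.65
tool_pos: [587.1, -29.1, 30.1]
tcp_rot: [180.0, -0.1, -168.9]
ft_force: [-1.9, 2.8, 2.8]
finger_gap: 49.3
grip_force: 53.4
```

```bash
python3 fine.py | head -3
```

```text
38.65 [587.1 -29.1  30.1] [ 1.7999e+02 -9.0000e-02 -1.6887e+02] 49.327020272953106 53.441401720047
force [-0.87  0.91  0.69] tcp [587.5 -29.5  30.1]
mark px [279.98 272.28] [682.8 -14.4  24. ]
```

Emit:
{"fn": "apply_moves", "kwargs": {
  "targets": [
    [0, 0, 0, 0, 0, 0, 0.5],
    [0, 0, 0, 0, 0, 0, 0],
    [0, 0, 0, 0, 0, 0, 0],
    [0, 0, 0, 0, 0, 0, 0],
    [0, 0, -8, 0, 0, 0, 0],
    [0, 0, -20, 0, 0, 0, 0],
    [0, 0, -25, 0, 0, 0, 0],
    [0, 0, -30, 0, 0, 0, 0],
    [15, 0, -30, 0, 0, 0, 0],
    [25, 0, -20, 0, 0, 0, 0],
    [25, 0, -20, 0, 0, 0, 0],
    [25, 0, 0, 0, 0, 0, 0],
    [20, 0, 0, 0, 0, 0, 0],
    [0, 0, 0, 0, 0, 0, 0],
    [0, 0, 0, 0, 0, 0, 0]
  ]
}}

```text
time: 40.92
tool_pos: [480.7, -50.5, 184.8]
tcp_rot: [-179.9, 0.1, -168.9]
ft_force: [0.8, -0.0, -0.4]
finger_gap: 85.3
grip_force: 0.0
```

```bash
python3 fine.py | head -3; python3 - <<'E'
from red import *
im=save("side","sd10.png").astype(float); w=save("wrist","w10.png")
g=im[242:254,344:364]; rr=np.clip(g[...,0]-(g[...,1]+g[...,2])/2-40,0,None); ys,xs=np.mgrid[242:254,344:364]
print('side mark',(rr*xs).sum()/rr.sum(),(rr*ys).sum()/rr.sum())
o=cv2.imread('pics/sd4.png')[:,:,::-1].astype(int); o=cv2.imread('pics/side0.png')[:,:,::-1].astype(int)
for y in range(238,249): q=o[y,346:362]; print(y,q[:,0]-q[:,2])
M=np.array([*ST,24]); print('side expected mark-bit',w2px("side",M)-w2px("side",(*ST,34)))
m=red(w,(240,150,400,480)); print('wrist mark',m, m and px2w("wrist",m[0],m[1],24).round(1), w2px("wrist",(*ST,34)))
E
```

```text
40.925 [480.7 -50.5 184.8] [-1.7994e+02  9.0000e-02 -1.6888e+02] 85.25472100789528 0.0
force [0.41 0.04 0.05] tcp [479.9 -50.4 183.4]
mark px [279.83 272.24] [683.  -14.7  24. ]
41.325 [479.9 -50.4 183.4] [-1.7999e+02 -4.0000e-02 -1.6886e+02] 85.44991035832754 0.0
side mark 353.13287401574803 247.0688976377953
238 [-116 -103  111   99   98   97   93   88   93  100   98   63 -102 -112
 -108 -105]
239 [-112 -104   30   90  101   99   95  101   95  101   97   23  -53  -93
 -109 -106]
240 [-112 -111  -84  -26   63   59   80  100   57   54   45  -34  -46  -47
  -91 -111]
241 [-110 -110 -115 -116  -71  -22   37  101  -12  -36  -54  -50  -49  -43
  -49  -89]
242 [-108 -110 -111 -110 -110  -85    2  107  -37  -54  -47  -45  -47  -45
  -43  -47]
243 [-105 -107 -109 -108 -110 -113  -26  113  -48  -47  -45  -45  -45  -45
  -44  -45]
244 [-109 -108 -107 -106 -109 -111  -73   31  -87  -44  -42  -43  -43  -46
  -81  -83]
245 [-110 -108 -107 -109 -109 -109 -106  -63 -111  -82  -81  -80  -79  -81
 -110 -110]
246 [-108 -109 -111 -107 -108 -107 -108 -110 -107 -108 -110 -110 -109 -109
 -109 -107]
247 [-106 -106 -109 -107 -108 -107 -107 -107 -108 -106 -108 -107 -107 -107
 -108 -106]
248 [-108 -108 -106 -109 -109 -109 -108 -108 -107 -106 -107 -106 -107 -106
 -107 -106]
side expected mark-bit [-0.04328448  3.07018305]
wrist mark (np.float64(318.2857142857143), np.float64(404.17857142857144), 28) [684.9 -11.5  24. ] [318.33871695 410.67057346]
```

Both cameras agree the spot is within about 1 mm of the bit's axis. The arm is clear, so I hand in.

```bash
python3 -c "
from bench import r
print(r.hand_in())"
```

```text
the job is handed in; nothing more can be done
None
```

I handed the job in at about 41 s: all four sinkers are in the green tray and the empty bin stands released on the deck with its red spot within about 1 mm of the bit point (by two cameras), though the first slide hovered about 1 mm, so I drew the bin back until its tab was clear of the bit and slid it again in contact.

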